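# Reach a chamber slide behind the reagent bottles and load it on the imager

## Task

The chamber slide on the blue caddy is boxed in behind three reagent bottles: first stand all three bottles in the steel tray, then fetch the slide and lay it flat inside the slide holder on top of the imager, and finally put each bottle back on the very spot of the caddy it came from. Keep the bottles upright and the slide level, set everything down without letting it drop, and leave the dish, the tube rack and the lens canister where they are.

Things in the scene. Friction and masses are not known exactly. Their poses are not given: they have to be found in the camera images.
- bottle_amber_center (a point): Brown bottle with a yellow cap: reagent bottle (round, 40 mm diameter, 94 mm tall, 80 to 180 g; straight sides up to 62 mm above its foot, then a shoulder and a 27 mm wide cap from 76 to 94 mm). The point is on its axis half-way up, 47 mm above its foot; z is up. It starts upright on one of the caddy's three spots; which one varies.
- bottle_white_center (a point): White bottle with a blue cap: reagent bottle (round, 40 mm diameter, 94 mm tall, 80 to 180 g; straight sides up to 62 mm above its foot, then a shoulder and a 27 mm wide cap from 76 to 94 mm). The point is on its axis half-way up, 47 mm above its foot; z is up. It starts upright on one of the caddy's three spots; which one varies.
- bottle_green_center (a point): Dark green bottle with a red cap: reagent bottle (round, 40 mm diameter, 94 mm tall, 80 to 180 g; straight sides up to 62 mm above its foot, then a shoulder and a 27 mm wide cap from 76 to 94 mm). The point is on its axis half-way up, 47 mm above its foot; z is up. It starts upright on one of the caddy's three spots; which one varies.
- slide_center (a point): Chamber slide: a glass slide 26 x 76 mm (own x, y), 2 mm thick, carrying a 26 x 59 mm block of eight small wells with lid (its centre shifted 6 mm towards -y) and an orange end at +y; 16 mm tall in all, 35 g. The point is the centre of the 26 x 76 mm outline, half-way up (8 mm above its underside); z is up. It is gripped across its 26 mm width (own x). It starts flat on the caddy's rear strip, about 8 mm behind the bottles, too close for a finger between.
- caddy: Blue carrier, a fixed flat deck 130 x 210 mm (own x, y), 10 mm thick; bottles and slide stand on the deck. Origin at the centre of its underside, z up, -x is the front (roughly towards the robot). Three spots ringed in white for bottles lie at x = -30 mm, y = -54, 0 and +54 mm; behind them an outlined strip for the slide is centred at x = +14 mm, y = 0, long side along y. The dish stands on the deck's rear corner at about x = +22, y = +75 mm.
- imager_seat (a point): Centre of the slide holder on the flat top of the imager (fixed white housing 220 x 160 mm with a black top 98 mm above the table). The point lies on the black surface where the slide rests; z up, the slide's long side goes along this frame's y, either way round. Aluminium jaws 4 mm high stand at the two ends and four corners; the free space between them is 42 x 92 mm (x, y), and the middle of the two long sides is open (60 mm) for fingers.
- tray: Shallow steel tray, fixed, 130 x 190 mm (own x, y), rim 14 mm high, walls and floor 3 mm thick. Origin at the centre of its underside, z up. Empty at the start; the side area for the bottles, which fit in a row along y.
- dish: Small pale round dish with lid, 39 mm across, 12 mm tall, loose on the caddy's rear corner; leave it. Origin at the centre of its underside.
- tube_rack: Green tube rack with white and orange caps, 62 x 42 mm (own x, y), 44 mm tall, loose on the table between the stations; leave it. Origin at the centre of its underside.
- canister: Lens canister, silver with black ends and a yellow band, 42 mm across, 66 mm tall, loose on the table between the stations; leave it. Origin at the centre of its underside.
Things that resemble listed ones, but are neither listed nor needed, are in the scene too. Leave any pink look-alike of the part that bears bottle_green_center alone. Leave any pink look-alike of the part that bears bottle_amber_center alone.

How it is judged:
By the outcome, as a careful person would: the job done as asked, in the order asked, and still so for the second after the job is handed in, with the robot touching nothing.
It also fails if it takes over 147 s, if anything falls off the work surface, if the arm or the gripper's body presses on something with over 40 N, if the wrist force passes 120 N, or if a joint passes its speed limit or range.

## Robot

A 6-joint arm with a two-finger parallel gripper is mounted at the origin on the work surface. World frame = base frame: x ahead of the robot, y to its left, z up, the work surface at z = 0. Lengths are in m, angles in rad, forces in N, time in s.
With the tool pointing down it reaches from about 0.325 to 0.9 m from the base axis. Payload 6.1 kg.
Tool frame: the origin (TCP) lies at the very end of the fingers, on their centre line; the grasp point (between the pads) lies 19 mm behind it; z points along the fingers, y is the line along which they close (so a half turn about z gives the same grasp; the last joint's range is limited). The gripper opens to 87 mm and grips with 3 to 60 N. Pads are 19 mm wide; open, the fingers measure 117 mm over their backs; the gripper's body (75 mm by 190 mm) begins 51 mm behind the grasp point.
Start: joints at [1.18, 0.22, 1.526, -0, 1.395, -0.126], TCP at [0.164, 0.603, 0.223] pointing down, gripper open.
Joint ranges: [-2.98, 2.98], [-0.91, 2.08], [0.09, 2.57], [-1.24, 4.39], [0.2, 2.65], [-2.68, 2.68]. Speed limits (rad/s): [2.57, 2.57, 3.01, 3.14, 3.14, 3.14].

## Interface

Orientations are given as a unit quaternion [x, y, z, w].
In Python, from workcell import sensors, cams, workorder gives the robot as it stands.
- The arm moves only by the tool arm_command, never from a script. Its argument "plan" is a list of rows, each an object of numbers: "tx", "ty", "tz": the shift along the world's x, y, z in cm; "wx", "wy", "wz": the turn, a rotation vector about the world's x, y, z in degrees. In form: [{"tx": .., "ty": .., "tz": .., "wx": .., "wy": .., "wz": ..}, ...]. A call has 1 to 20 rows; each row shifts and turns the commanded pose from where the row before left it; what a row does not reach is not made up. A row lasts 1/8 s, in which the tool goes at most 62.5 mm and 10.7 degrees, less where a joint would pass 70% of its speed; a pose out of reach is approached as far as the arm can. A call with a gripper value outside its range is refused whole. "gripper" is the opening, from 0 (shut) to 1 (fully open), set as the call begins (left out, the last holds). The fingers move at their own pace and stop on an object; the grip force is fixed at half the most. Time passes only in rows, so rows that do not move let the fingers close. It gives the time, the measured TCP pose, the force, the opening and the grip force at its end, in the units of the state.
- sensors.observe(): the state, without advancing time (a new reading comes with each control period).
- cams.get_image(name): name is "side" or "top"; returns a dict with "color" (420x560x3 uint8, red, green, blue), "fx", "fy", "cx", "cy" (pixels), "R" (3x3) and "t" (3): a world point X has camera coordinates R X + t. Camera axes: x right, y down, z forward; pixel columns grow to the right and rows downward; lengths in m; the calibration is good to about 2 mm. A picture is of the moment at which its call begins. There is no depth.
- workorder.hand_in(): hands the job in; it is judged then, once.
The state is a dict: "time": time; "joint_positions": joint angles; "joint_velocities": joint speeds; "joint_torque": joint torques, N m; "tcp_pos": TCP position; "tcp_rot": TCP orientation; "wrist_force": force on the tool from outside, world axes, zero at the start; "ft_torque": the same for the moment, N m; "finger_gap": opening from 0.0 (shut) to 1.0 (fully open); "grip_force": force on a finger pad.
Only numpy, scipy, OpenCV 4.12 (cv2) and the standard library are available. Lean on these libraries where they do the work, as an engineer would, in place of code of your own. Each camera call takes 0.05 s, during which the arm holds its last target. There are 200 camera calls.

## Working session

There is one attempt and no reset: what is moved stays moved. The work goes in short steps, Python scripts to look and compute and a tool call to move; the robot and the scene stay as the last step left them, time stands still between calls to the robot, and variables do not carry over. Pictures are saved under pics/ and viewed, at most 14 in all, crops included, and the job is handed in when it is done.

Besides the shell and the picture viewer there is one more tool, called after ">>>" in YAML: its name, and indented under it one key for each argument. arm_command: Moves the arm, as the interface text tells. Its arguments: {"type":"object","properties":{"plan":{"type":"array","items":{"type":"object","properties":{"tx":{"type":"number"},"ty":{"type":"number"},"tz":{"type":"number"},"wx":{"type":"number"},"wy":{"type":"number"},"wz":{"type":"number"}}}},"gripper":{"type":"number"}},"required":["plan"]}

```bash
ls; mkdir -p pics; python3 - <<'E'
from workcell import sensors,cams
import cv2
s=sensors.observe();print(s)
for n in("top","side"):
    d=cams.get_image(n);cv2.imwrite(f"pics/{n}0.png",d["color"][:,:,::-1]);print(n,d["fx"],d["fy"],d["cx"],d["cy"],d["R"],d["t"])
E
```

```text
pics
{'time': 0.0, 'joint_positions': array([ 1.17993228e+00,  2.21230631e-01,  1.52759268e+00, -1.39792427e-05,
        1.39468163e+00, -1.26138300e-01]), 'joint_velocities': array([ 0.00055404,  0.00070428, -0.00042875, -0.00065865,  0.00020133,
        0.00089066]), 'joint_torque': array([-4.02568403e-04, -4.94617939e+01, -3.87375927e+01,  6.96972711e-02,
        5.75392228e-02, -1.68952402e-04]), 'tcp_pos': array([0.16332607, 0.60265329, 0.22144421]), 'tcp_rot': array([ 1.31975435e-01,  9.91252526e-01, -9.26133053e-04, -2.37768798e-04]), 'wrist_force': array([ 0.18793097,  0.42281742, -0.47095601]), 'ft_torque': array([-0.00333865,  0.02312182,  0.00738987]), 'grip_force': 0.0, 'finger_gap': 0.9984306150299119}
top 385.00130947419524 385.00130947419524 279.56250795732353 208.75533789820477 [[-0.01704015 -0.99977144 -0.0129112 ]
 [-0.99528422  0.01819414 -0.0952801 ]
 [ 0.09549323  0.01122673 -0.99536677]] [0.04419369 0.54502454 1.17989119]
side 431.39946051404604 431.39946051404604 280.4561591975398 209.67941408454777 [[-0.98513993 -0.17139985 -0.01101899]
 [-0.10679769  0.6615501  -0.74225718]
 [ 0.13451238 -0.73005038 -0.67002453]] [0.53517192 0.11531707 1.15219567]
```

View pics/top0.png

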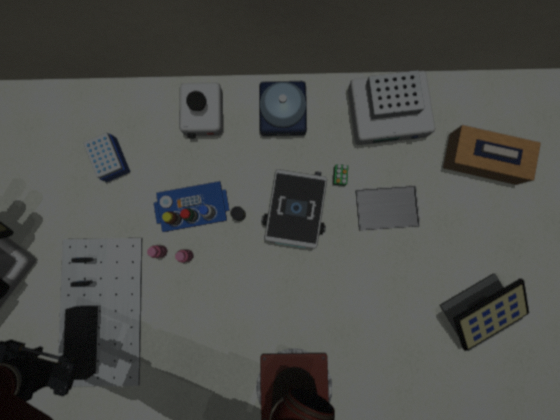

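View pics/side0.png

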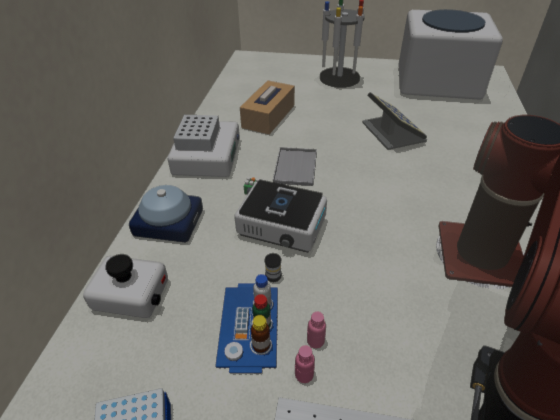

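Top view: caddy near (190,206) with the slide behind the bottles, imager (297,208), tray (388,208), pink look-alikes at (157,251) and (183,255). In the side view the caddy is at (250,325), bottle caps at (262,281), (261,302), (260,323). I'll enlarge the crops.

```bash
python3 - <<'E'
import cv2,numpy as np
t=cv2.imread("pics/top0.png");s=cv2.imread("pics/side0.png")
a=cv2.resize(t[160:270,140:250],None,fx=5,fy=5,interpolation=cv2.INTER_CUBIC)
b=cv2.resize(s[265:385,205:335],None,fx=5,fy=5,interpolation=cv2.INTER_CUBIC)
cv2.imwrite("pics/c1.png",np.clip(a*1.6,0,255));cv2.imwrite("pics/c2.png",np.clip(b*1.3,0,255))
c=cv2.resize(t[150:260,255:430],None,fx=4.5,fy=4.5,interpolation=cv2.INTER_CUBIC)
cv2.imwrite("pics/c3.png",np.clip(c*1.6,0,255))
d=cv2.resize(s[140:250,225:335],None,fx=5,fy=5,interpolation=cv2.INTER_CUBIC)
cv2.imwrite("pics/c4.png",np.clip(d*1.3,0,255))
E
```

```text
[ WARN:0@0.047] global loadsave.cpp:1063 imwrite_ Unsupported depth image for selected encoder is fallbacked to CV_8U.
```

View pics/c1.png

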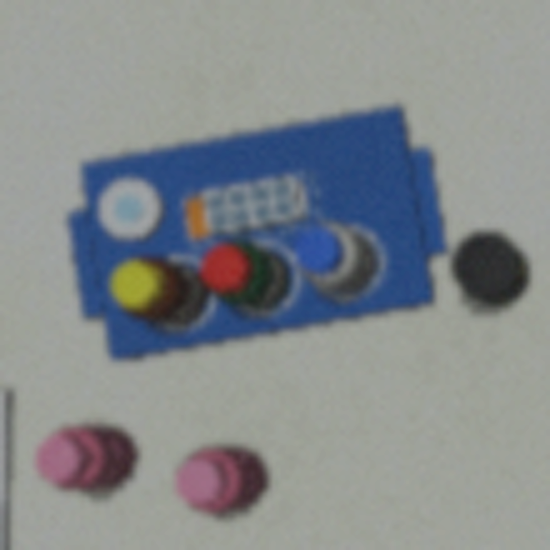

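View pics/c2.png

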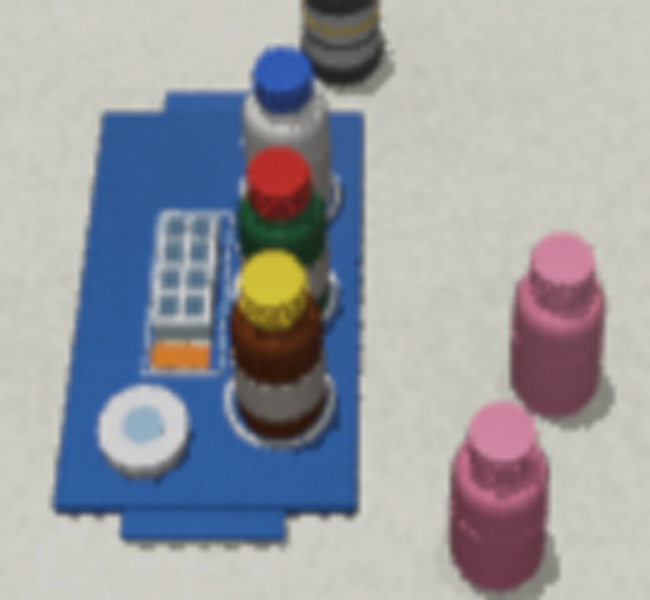

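View pics/c3.png

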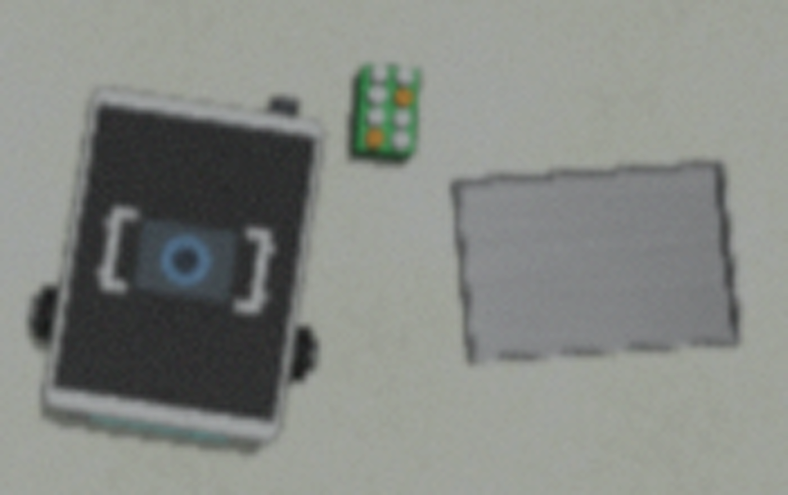

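View pics/c4.png

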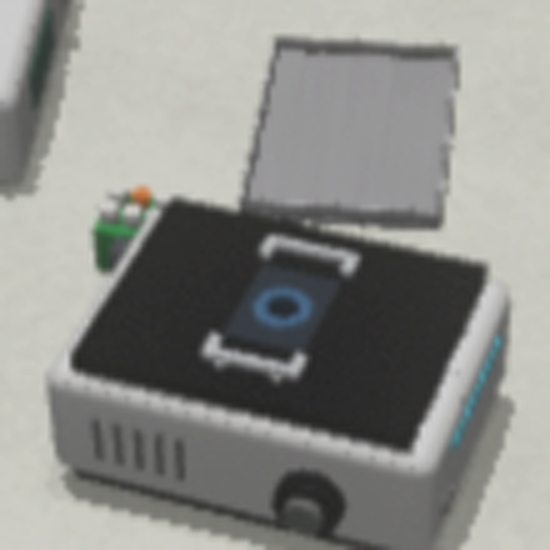

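Crops show: deck corners clear in both views; amber/green/white stand at +y, middle, −y; slide with orange end at +y; seat jaws and tray rim are clean rectangles. Measuring now.

```bash
cat > h.py <<'E'
import numpy as np,cv2
from workcell import cams
from scipy.optimize import least_squares
def img(n):
    d=cams.get_image(n);d["hsv"]=cv2.cvtColor(d["color"],cv2.COLOR_RGB2HSV).astype(int);return d
def pl(d,uv,z):
    uv=np.atleast_2d(uv).astype(float);r=np.c_[(uv[:,0]-d["cx"])/d["fx"],(uv[:,1]-d["cy"])/d["fy"],np.ones(len(uv))]@d["R"]
    C=-d["R"].T@d["t"];return C+r*((z-C[2])/r[:,2])[:,None]
def tri(ds,uvs):
    A=[];b=[]
    for d,uv in zip(ds,uvs):
        C=-d["R"].T@d["t"];v=pl(d,uv,0)[0]-C;v/=np.linalg.norm(v);P=np.eye(3)-np.outer(v,v);A.append(P);b.append(P@C)
    return np.linalg.lstsq(np.vstack(A),np.hstack(b),rcond=None)[0]
def mask(d,h0,h1,s0,v0,box,s1=256,v1=256):
    H,S,V=[d["hsv"][:,:,i] for i in range(3)];m=(H>=h0)&(H<=h1)&(S>=s0)&(S<s1)&(V>=v0)&(V<v1)
    q=np.zeros_like(m);q[box[1]:box[3],box[0]:box[2]]=1
    m=(m&q).astype(np.uint8);n,l,st,c=cv2.connectedComponentsWithStats(m);
    k=1+np.argmax(st[1:,4]);return (l==k),c[k],st[k,4],m
E
python3 - <<'E'
from h import *
np.set_printoptions(precision=4,suppress=True)
T,S=img("top"),img("side")
for n,h,bt,bs in(("amber",(22,35),(155,205,190,230),(245,310,275,335)),("green",(0,6),(170,200,200,225),(245,290,275,312)),("white",(105,120),(198,202,212,217),(254,272,270,289))):
    a=mask(T,*h,120,90,bt);b=mask(S,*h,120,90,bs)
    if n=="white": # cap is lighter/less saturated-> report hsv
        print(T["hsv"][210,203],T["hsv"][190,215],S["hsv"][281,261],S["hsv"][300,230])
    print(n,a[1:3],b[1:3],tri((T,S),(a[1],b[1])),pl(T,a[1],.09)[0],pl(S,b[1],.085)[0])
def cr(p,f,o): return (np.array(p)+.5)/f-.5+np.array(o)
top=cr([[83,160],[402,107],[434,300],[115,357]],5,(140,160));sd=cr([[55,508],[102,113],[363,113],[357,510]],5,(205,265))
loc=np.array([[65,105],[65,-105],[-65,-105],[-65,105]])/1e3
def fit(W,loc):
    f=lambda q:((loc@np.array([[np.cos(q[2]),np.sin(q[2])],[-np.sin(q[2]),np.cos(q[2])]])+q[:2])-W[:,:2]).ravel()
    r=least_squares(f,[*W[:,:2].mean(0),0]);return r.x[:2],np.degrees(r.x[2]),np.abs(r.fun).max()
print("caddy",fit(pl(T,top,.01),loc),fit(pl(S,sd,.01),loc))
tt=cr([[452,183],[722,161],[740,343],[470,362]],4.5,(255,150));ts=cr([[278,38],[457,46],[442,226],[246,210]],5,(225,140))
l=np.array([[65,95],[65,-95],[-65,-95],[-65,95]])/1e3
print("tray",fit(pl(T,tt,.014),l),fit(pl(S,ts,.014),l[[1,2,3,0]]))
print(pl(S,ts,.014),pl(T,tt,.014))
# jaws
for d,b in((T,(275,192,318,222)),(S,(262,184,300,220))):
    m=mask(d,0,180,0,120,b,s1=70)[3];y,x=np.nonzero(m);w=pl(d,np.c_[x,y],.102)[:,:2]*1000
    print("jaws",len(x),cv2.minAreaRect(w.astype(np.float32)))
for d,b in((T,(288,200,306,216)),(S,(270,193,292,211))):
    a=mask(d,95,125,110,60,b);y,x=np.nonzero(a[0]);c=cv2.minEnclosingCircle(pl(d,np.c_[x,y],.098)[:,:2].astype(np.float32));print("ring",a[2],c)
# slide orange end, top z of slide plate .012
for d,b in((T,(170,192,190,212)),(S,(230,325,252,345))):
    a=mask(d,5,22,120,100,b);print("orange",a[1:3],pl(d,a[1],.012)[0])
# pinks, canister
for d in(T,S):
    m=mask(d,150,179,50,60,(100,230,350,400));n,l_,st,c=cv2.connectedComponentsWithStats(m[3]);print("pink",[(st[i],pl(d,c[i],.06)[0]) for i in range(1,n) if st[i,4]>30])
E
```

```text
amber (array([166.0682, 216.4091]), np.int32(44)) (array([258.9268, 321.9756]), np.int32(164)) [0.5226 0.3692 0.098 ] [0.5229 0.3716 0.09  ] [0.5252 0.3609 0.085 ]
green (array([184.4722, 213.0833]), np.int32(36)) (array([260.2685, 299.3333]), np.int32(108)) [0.5313 0.3144 0.0993] [0.5319 0.3168 0.09  ] [0.5343 0.3042 0.085 ]
[111 179 100] [109 167  78] [110 185 139] [108 171 116]
white (array([202.5769, 209.3654]), np.int32(52)) (array([260.9767, 278.9186]), np.int32(86)) [0.541  0.2606 0.1006] [0.542  0.2628 0.09  ] [0.5443 0.2484 0.085 ]
caddy (array([0.5622, 0.3159]), np.float64(8.995118702823726), np.float64(0.0027251587100896035)) (array([0.5611, 0.3215]), np.float64(9.560982070304853), np.float64(0.0018337598285296797))
tray (array([ 0.5438, -0.3043]), np.float64(3.2721576072692202), np.float64(0.001850608324506009)) (array([ 0.543 , -0.2967]), np.float64(3.5600938925598196), np.float64(0.005975579667263531))
[[ 0.6119 -0.3904  0.014 ]
 [ 0.4872 -0.4     0.014 ]
 [ 0.4743 -0.1999  0.014 ]
 [ 0.5987 -0.1964  0.014 ]] [[ 0.6014 -0.2057  0.014 ]
 [ 0.6134 -0.3959  0.014 ]
 [ 0.4851 -0.4019  0.014 ]
 [ 0.4752 -0.2137  0.014 ]]Traceback (most recent call last):
  File "<stdin>", line 22, in <module>
  File "h.py", line 18, in mask
    k=1+np.argmax(st[1:,4]);return (l==k),c[k],st[k,4],m
        ~~~~~~~~~^^^^^^^^^^
    return _wrapfunc(a, 'argmax', axis=axis, out=out, **kwds)
    return bound(*args, **kwds)
ValueError: attempt to get argmax of an empty sequence
```

```bash
python3 - <<'E'
from h import *
np.set_printoptions(precision=4,suppress=True)
T,S=img("top"),img("side")
print(T["hsv"][198:218:2,276:318:2,2],"\n",S["hsv"][184:220:2,262:300:2,2])
ct=(np.array([186,260])+.5)/4.5-.5+[255,150];cs=(np.array([283,307])+.5)/5-.5+[225,140]
print("ring",tri((T,S),(ct,cs)),pl(T,ct,.098),pl(S,cs,.098))
for d,b,v in((T,(275,192,318,222),75),(S,(262,184,300,220),115)):
    y,x=np.nonzero((d["hsv"][:,:,2]>v)&(d["hsv"][:,:,1]<90));k=(x>=b[0])&(x<b[2])&(y>=b[1])&(y<b[3]);w=pl(d,np.c_[x,y][k],.102)[:,:2]*1000
    print("jaws",len(w),cv2.minAreaRect(w.astype(np.float32)))
O=[]
for d,b in((T,(170,192,190,212)),(S,(230,325,252,345))):
    a=mask(d,5,22,100,60,b);O.append(a[1]);print("orange",a[1:3],pl(d,a[1],.012)[0])
print(tri((T,S),O))
# slide block top corners by hand (crop c1/c2), z=.026
bt=(np.array([[203,190],[300,176],[308,214],[212,236]])+.5)/5-.5+[140,160];bs=(np.array([[150,325],[160,212],[217,212],[213,325]])+.5)/5-.5+[205,265]
print("block",pl(T,bt,.026),pl(S,bs,.026),pl(T,bt,.026).mean(0),pl(S,bs,.026).mean(0))
# caps of pinks, canister
for n,t,s in(("pinkA",(62,458),(502,430)),("pinkB",(203,481),(562,258))):
    print(n,tri((T,S),((np.array(t)+.5)/5-.5+[140,160],(np.array(s)+.5)/5-.5+[205,265])))
print("canister",pl(T,(490/5+140,265/5+160),.066)[0],"rack",pl(T,(387/4.5+255,110/4.5+150),.044)[0])
tt=(np.array([[95,90],[322,122],[276,438],[45,400]])+.5)/4.5-.5+[255,150]
print("imager",pl(T,tt,.09))
E
```

```text
[[28 50 89 74 68 38 35 34 32 29 29 28 29 28 30 29 30 30 33 31 28]
 [28 54 90 45 28 37 47 46 46 45 44 41 38 36 30 30 32 56 52 42 32]
 [32 48 86 37 31 41 48 49 51 61 68 61 49 47 45 44 36 73 85 83 35]
 [28 56 84 33 29 44 48 50 73 78 73 76 65 50 47 48 33 36 63 86 43]
 [29 66 77 33 30 46 51 58 79 50 41 56 79 51 49 46 31 31 72 75 40]
 [33 77 63 31 31 46 47 59 78 42 38 50 79 55 48 43 29 31 86 60 30]
 [52 93 58 30 33 48 47 54 75 67 52 74 74 51 49 40 29 34 87 52 30]
 [41 92 79 57 37 49 48 50 58 71 78 73 57 47 49 36 29 42 88 43 27]
 [34 63 68 65 33 38 41 42 45 48 52 51 50 50 47 36 30 47 90 44 30]
 [31 29 32 32 30 28 31 32 32 35 36 35 37 41 43 39 56 67 90 53 30]] 
 [[ 36  37  36  37  37  37  37  37  37  44  42  57 105  75  80  84  85  73
   77]
 [ 36  36  36  36  36  36  36  35  45  51  43  37  41  49  74  97 126 144
  144]
 [ 36  37  35  36  36  35  35  41 129 122 126 123  86  59  49  39  41  49
   72]
 [ 35  36  36  36  36  36  35  52 118  50  56  76  96 107 119 125 105  62
   37]
 [ 36  35  35  35  35  34  34  36  47  36  35  35  36  41  51  65 137  91
   37]
 [ 35  35  36  34  35  35  34  4
[... 1279 characters left out ...]
03271484375, 53.42685317993164), 78.7109603881836)
orange (array([178.95, 203.15]), np.int32(20)) [0.5709 0.3549 0.012 ]
orange (array([240.5345, 335.9138]), np.int32(58)) [0.5714 0.3564 0.012 ]
[0.5714 0.3554 0.0104]
block [[0.5868 0.3472 0.026 ]
 [0.5946 0.2859 0.026 ]
 [0.5703 0.2808 0.026 ]
 [0.5575 0.3413 0.026 ]] [[0.5851 0.3514 0.026 ]
 [0.5954 0.2924 0.026 ]
 [0.5693 0.2881 0.026 ]
 [0.5575 0.3468 0.026 ]] [0.5773 0.3138 0.026 ] [0.5768 0.3197 0.026 ]
pinkA [0.4211 0.4124 0.089 ]
pinkB [0.4064 0.3291 0.0882]
canister [0.5313 0.1603 0.066 ] rack [ 0.6476 -0.1583  0.044 ]
imager [[ 0.6576  0.0433  0.09  ]
 [ 0.6331 -0.1069  0.09  ]
 [ 0.4251 -0.071   0.09  ]
 [ 0.4524  0.0794  0.09  ]]
```

Bottles' spots agree within 2 mm between caps and deck fit (spots: white .541,.261; green .532,.314; amber .523,.368; caddy yaw ≈9.3°). First, move above the white bottle.

>>> arm_command:
  plan:
    - {"tx":3.15,"ty":-2.85,"wz":-5.46}
    - {"tx":3.15,"ty":-2.85,"wz":-5.46}
    - {"tx":3.15,"ty":-2.85,"wz":-5.46}
    - {"tx":3.15,"ty":-2.85,"wz":-5.46}
    - {"tx":3.15,"ty":-2.85,"wz":-5.46}
    - {"tx":3.15,"ty":-2.85,"wz":-5.46}
    - {"tx":3.15,"ty":-2.85,"wz":-5.46}
    - {"tx":3.15,"ty":-2.85,"wz":-5.46}
    - {"tx":3.15,"ty":-2.85,"wz":-5.46}
    - {"tx":3.15,"ty":-2.85,"wz":-5.46}
    - {"tx":3.15,"ty":-2.85,"wz":-5.46}
    - {"tx":3.15,"ty":-2.85,"wz":-5.46}
    - {}
    - {}
  gripper: 1

```text
invalid input at $.plan[0]: expected keys tx, ty, tz, wx, wy, wz
```

>>> arm_command:
  plan:
    - {"tx":3.15,"ty":-2.85,"tz":0,"wx":0,"wy":0,"wz":-5.46}
    - {"tx":3.15,"ty":-2.85,"tz":0,"wx":0,"wy":0,"wz":-5.46}
    - {"tx":3.15,"ty":-2.85,"tz":0,"wx":0,"wy":0,"wz":-5.46}
    - {"tx":3.15,"ty":-2.85,"tz":0,"wx":0,"wy":0,"wz":-5.46}
    - {"tx":3.15,"ty":-2.85,"tz":0,"wx":0,"wy":0,"wz":-5.46}
    - {"tx":3.15,"ty":-2.85,"tz":0,"wx":0,"wy":0,"wz":-5.46}
    - {"tx":3.15,"ty":-2.85,"tz":0,"wx":0,"wy":0,"wz":-5.46}
    - {"tx":3.15,"ty":-2.85,"tz":0,"wx":0,"wy":0,"wz":-5.46}
    - {"tx":3.15,"ty":-2.85,"tz":0,"wx":0,"wy":0,"wz":-5.46}
    - {"tx":3.15,"ty":-2.85,"tz":0,"wx":0,"wy":0,"wz":-5.46}
    - {"tx":3.15,"ty":-2.85,"tz":0,"wx":0,"wy":0,"wz":-5.46}
    - {"tx":3.15,"ty":-2.85,"tz":0,"wx":0,"wy":0,"wz":-5.46}
    - {"tx":0,"ty":0,"tz":0,"wx":0,"wy":0,"wz":0}
    - {"tx":0,"ty":0,"tz":0,"wx":0,"wy":0,"wz":0}
  gripper: 1

```text
time: 2.05
tcp_pos: [0.5412, 0.2614, 0.2223]
tcp_rot: [0.647, 0.762, -0.0, -0.0]
wrist_force: [-0.8, 0.7, -0.6]
finger_gap: 0.998
grip_force: 0.0
```

>>> arm_command:
  plan:
    - {"tx":0,"ty":0,"tz":-3,"wx":0,"wy":0,"wz":0}
    - {"tx":0,"ty":0,"tz":-3,"wx":0,"wy":0,"wz":0}
    - {"tx":0,"ty":0,"tz":-3,"wx":0,"wy":0,"wz":0}
    - {"tx":0,"ty":0,"tz":-3,"wx":0,"wy":0,"wz":0}
    - {"tx":0,"ty":0,"tz":-2,"wx":0,"wy":0,"wz":0}
    - {"tx":0,"ty":0,"tz":-2,"wx":0,"wy":0,"wz":0}
    - {"tx":0,"ty":0,"tz":-1.5,"wx":0,"wy":0,"wz":0}
    - {"tx":0,"ty":0,"tz":-0.9,"wx":0,"wy":0,"wz":0}
    - {"tx":0,"ty":0,"tz":0,"wx":0,"wy":0,"wz":0}
  gripper: 1

```text
time: 3.18
tcp_pos: [0.5413, 0.2611, 0.038]
tcp_rot: [0.647, 0.762, -0.0, -0.0]
wrist_force: [-0.6, 0.1, 0.7]
finger_gap: 0.999
grip_force: 0.0
```

>>> arm_command:
  plan:
    - {"tx":0,"ty":0,"tz":0,"wx":0,"wy":0,"wz":0}
    - {"tx":0,"ty":0,"tz":0,"wx":0,"wy":0,"wz":0}
    - {"tx":0,"ty":0,"tz":0,"wx":0,"wy":0,"wz":0}
    - {"tx":0,"ty":0,"tz":0,"wx":0,"wy":0,"wz":0}
    - {"tx":0,"ty":0,"tz":0,"wx":0,"wy":0,"wz":0}
    - {"tx":0,"ty":0,"tz":0,"wx":0,"wy":0,"wz":0}
  gripper: 0

```text
time: 3.92
tcp_pos: [0.5416, 0.2612, 0.0386]
tcp_rot: [0.647, 0.762, -0.0, -0.0]
wrist_force: [-1.3, -1.2, 0.2]
finger_gap: 0.448
grip_force: 30.0
```

>>> arm_command:
  plan:
    - {"tx":0,"ty":0,"tz":1.5,"wx":0,"wy":0,"wz":0}
    - {"tx":0,"ty":0,"tz":3.5,"wx":0,"wy":0,"wz":0}
    - {"tx":0,"ty":0,"tz":4,"wx":0,"wy":0,"wz":0}
    - {"tx":0,"ty":0,"tz":4,"wx":0,"wy":0,"wz":0}
    - {"tx":0,"ty":0,"tz":3,"wx":0,"wy":0,"wz":0}
    - {"tx":0.5,"ty":-2.5,"tz":0,"wx":0,"wy":0,"wz":0}
    - {"tx":0,"ty":-3.7,"tz":0,"wx":0,"wy":0,"wz":0}
    - {"tx":0,"ty":-4.5,"tz":0,"wx":0,"wy":0,"wz":0}
    - {"tx":0,"ty":-4.5,"tz":0,"wx":0,"wy":0,"wz":0}
    - {"tx":0,"ty":-4.5,"tz":0,"wx":0,"wy":0,"wz":0}
    - {"tx":0,"ty":-4.5,"tz":0,"wx":0,"wy":0,"wz":0}
    - {"tx":0,"ty":-4.5,"tz":0,"wx":0,"wy":0,"wz":0}
    - {"tx":0,"ty":-4.5,"tz":0,"wx":0,"wy":0,"wz":0}
    - {"tx":0,"ty":-4.5,"tz":0,"wx":0,"wy":0,"wz":0}
    - {"tx":0,"ty":-4.5,"tz":0,"wx":0,"wy":0,"wz":0}
    - {"tx":0,"ty":-4.5,"tz":0,"wx":0,"wy":0,"wz":0}
    - {"tx":0,"ty":-4.5,"tz":0,"wx":0,"wy":0,"wz":0}
    - {"tx":0,"ty":-4.5,"tz":0,"wx":0,"wy":0,"wz":0}
    - {"tx":0,"ty":-4.5,"tz":0,"wx":0,"wy":0,"wz":0}
    - {"tx":0,"ty":-1.5,"tz":0,"wx":0,"wy":0,"wz":0}
  gripper: 0

```text
time: 6.42
tcp_pos: [0.5461, -0.3583, 0.1993]
tcp_rot: [0.648, 0.761, -0.0, 0.0]
wrist_force: [1.2, -0.0, -1.7]
finger_gap: 0.451
grip_force: 30.0
```

>>> arm_command:
  plan:
    - {"tx":0,"ty":0,"tz":-2,"wx":0,"wy":0,"wz":0}
    - {"tx":0,"ty":0,"tz":-3.5,"wx":0,"wy":0,"wz":0}
    - {"tx":0,"ty":0,"tz":-3.5,"wx":0,"wy":0,"wz":0}
    - {"tx":0,"ty":0,"tz":-3.5,"wx":0,"wy":0,"wz":0}
    - {"tx":0,"ty":0,"tz":-2,"wx":0,"wy":0,"wz":0}
    - {"tx":0,"ty":0,"tz":-1,"wx":0,"wy":0,"wz":0}
    - {"tx":0,"ty":0,"tz":-0.6,"wx":0,"wy":0,"wz":0}
    - {"tx":0,"ty":0,"tz":-0.3,"wx":0,"wy":0,"wz":0}
    - {"tx":0,"ty":0,"tz":0,"wx":0,"wy":0,"wz":0}
    - {"tx":0,"ty":0,"tz":0,"wx":0,"wy":0,"wz":0}
  gripper: 0

```text
time: 7.68
tcp_pos: [0.547, -0.3563, 0.0354]
tcp_rot: [0.647, 0.762, 0.0, 0.001]
wrist_force: [0.4, -0.2, -0.3]
finger_gap: 0.45
grip_force: 30.0
```

>>> arm_command:
  plan:
    - {"tx":0,"ty":0,"tz":-0.2,"wx":0,"wy":0,"wz":0}
    - {"tx":0,"ty":0,"tz":-0.1,"wx":0,"wy":0,"wz":0}
    - {"tx":0,"ty":0,"tz":-0.1,"wx":0,"wy":0,"wz":0}
    - {"tx":0,"ty":0,"tz":0,"wx":0,"wy":0,"wz":0}
  gripper: 0

```text
time: 8.18
tcp_pos: [0.5466, -0.3559, 0.0316]
tcp_rot: [0.647, 0.762, -0.0, 0.0]
wrist_force: [-3.0, 2.2, 5.5]
finger_gap: 0.451
grip_force: 30.0
```

>>> arm_command:
  plan:
    - {"tx":0,"ty":0,"tz":0,"wx":0,"wy":0,"wz":0}
    - {"tx":0,"ty":0,"tz":0,"wx":0,"wy":0,"wz":0}
    - {"tx":0,"ty":0,"tz":0,"wx":0,"wy":0,"wz":0}
    - {"tx":0,"ty":0,"tz":0,"wx":0,"wy":0,"wz":0}
    - {"tx":0,"ty":0,"tz":2,"wx":0,"wy":0,"wz":0}
    - {"tx":0,"ty":0,"tz":3.5,"wx":0,"wy":0,"wz":0}
    - {"tx":0,"ty":0,"tz":4,"wx":0,"wy":0,"wz":0}
    - {"tx":0,"ty":0,"tz":4,"wx":0,"wy":0,"wz":0}
    - {"tx":0,"ty":0,"tz":3.3,"wx":0,"wy":0,"wz":0}
    - {"tx":-0.45,"ty":3,"tz":0,"wx":0,"wy":0,"wz":0}
    - {"tx":-1,"ty":5,"tz":0,"wx":0,"wy":0,"wz":0}
    - {"tx":0,"ty":5,"tz":0,"wx":0,"wy":0,"wz":0}
    - {"tx":0,"ty":5,"tz":0,"wx":0,"wy":0,"wz":0}
    - {"tx":0,"ty":5,"tz":0,"wx":0,"wy":0,"wz":0}
    - {"tx":0,"ty":5,"tz":0,"wx":0,"wy":0,"wz":0}
    - {"tx":0,"ty":5,"tz":0,"wx":0,"wy":0,"wz":0}
    - {"tx":0,"ty":5,"tz":0,"wx":0,"wy":0,"wz":0}
    - {"tx":0,"ty":5,"tz":0,"wx":0,"wy":0,"wz":0}
    - {"tx":0,"ty":5,"tz":0,"wx":0,"wy":0,"wz":0}
    - {"tx":0,"ty":5,"tz":0,"wx":0,"wy":0,"wz":0}
  gripper: 1

```text
time: 10.68
tcp_pos: [0.5323, 0.1759, 0.2005]
tcp_rot: [0.647, 0.762, 0.001, 0.001]
wrist_force: [0.4, 0.2, -0.4]
finger_gap: 1.001
grip_force: 0.0
```

>>> arm_command:
  plan:
    - {"tx":0,"ty":5,"tz":0,"wx":0,"wy":0,"wz":0}
    - {"tx":0,"ty":4,"tz":0,"wx":0,"wy":0,"wz":0}
    - {"tx":0,"ty":0,"tz":0,"wx":0,"wy":0,"wz":0}
    - {"tx":0,"ty":0,"tz":0,"wx":0,"wy":0,"wz":0}
  gripper: 1

```text
time: 11.18
tcp_pos: [0.5322, 0.2639, 0.1994]
tcp_rot: [0.647, 0.762, 0.0, 0.0]
wrist_force: [0.2, 0.6, -1.1]
finger_gap: 1.002
grip_force: 0.0
```

```bash
python3 - <<'E'
from h import *
np.set_printoptions(precision=4,suppress=True)
T,S=img("top"),img("side")
a=np.hstack([np.clip(cv2.resize(d["color"][b[1]:b[3],b[0]:b[2],::-1],(390,390),interpolation=cv2.INTER_CUBIC).astype(float)*k,0,255) for d,b,k in((T,(340,160,430,250),1.6),(S,(240,110,330,200),1.3))]).astype(np.uint8)
cv2.imwrite("pics/p1.png",a)
E
```

```text
(no output)
```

View pics/p1.png

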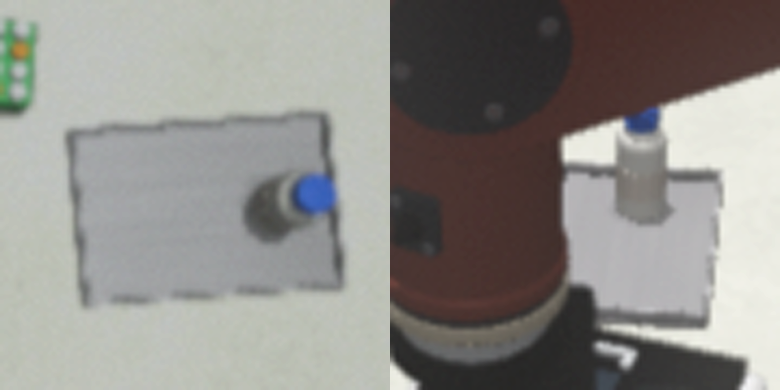

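The white bottle stands upright near the tray's −y end (top at (315,195)). Next is green: another 5 cm in y, then down.

>>> arm_command:
  plan:
    - {"tx":0,"ty":3,"tz":0,"wx":0,"wy":0,"wz":0}
    - {"tx":0,"ty":2,"tz":0,"wx":0,"wy":0,"wz":0}
    - {"tx":0,"ty":0,"tz":0,"wx":0,"wy":0,"wz":0}
    - {"tx":0,"ty":0,"tz":-3,"wx":0,"wy":0,"wz":0}
    - {"tx":0,"ty":0,"tz":-3,"wx":0,"wy":0,"wz":0}
    - {"tx":0,"ty":0,"tz":-3,"wx":0,"wy":0,"wz":0}
    - {"tx":0,"ty":0,"tz":-3,"wx":0,"wy":0,"wz":0}
    - {"tx":0,"ty":0,"tz":-2,"wx":0,"wy":0,"wz":0}
    - {"tx":0,"ty":0,"tz":-1.4,"wx":0,"wy":0,"wz":0}
    - {"tx":0,"ty":0,"tz":-0.7,"wx":0,"wy":0,"wz":0}
    - {"tx":0,"ty":0,"tz":0,"wx":0,"wy":0,"wz":0}
  gripper: 1

```text
time: 12.65
tcp_pos: [0.5322, 0.3142, 0.0376]
tcp_rot: [0.647, 0.762, -0.0, 0.0]
wrist_force: [-0.5, -0.7, -0.2]
finger_gap: 1.002
grip_force: 0.0
```

>>> arm_command:
  plan:
    - {"tx":0,"ty":0,"tz":0,"wx":0,"wy":0,"wz":0}
    - {"tx":0,"ty":0,"tz":0,"wx":0,"wy":0,"wz":0}
    - {"tx":0,"ty":0,"tz":0,"wx":0,"wy":0,"wz":0}
    - {"tx":0,"ty":0,"tz":0,"wx":0,"wy":0,"wz":0}
    - {"tx":0,"ty":0,"tz":0,"wx":0,"wy":0,"wz":0}
    - {"tx":0,"ty":0,"tz":0,"wx":0,"wy":0,"wz":0}
  gripper: 0

```text
time: 13.4
tcp_pos: [0.532, 0.3142, 0.0375]
tcp_rot: [0.647, 0.762, -0.0, -0.0]
wrist_force: [-0.4, -0.7, -0.4]
finger_gap: 0.452
grip_force: 30.0
```

>>> arm_command:
  plan:
    - {"tx":0,"ty":0,"tz":1.5,"wx":0,"wy":0,"wz":0}
    - {"tx":0,"ty":0,"tz":3.5,"wx":0,"wy":0,"wz":0}
    - {"tx":0,"ty":0,"tz":4,"wx":0,"wy":0,"wz":0}
    - {"tx":0,"ty":0,"tz":4,"wx":0,"wy":0,"wz":0}
    - {"tx":0,"ty":0,"tz":3,"wx":0,"wy":0,"wz":0}
    - {"tx":0.5,"ty":-2.5,"tz":0,"wx":0,"wy":0,"wz":0}
    - {"tx":0.65,"ty":-3.7,"tz":0,"wx":0,"wy":0,"wz":0}
    - {"tx":0,"ty":-4.5,"tz":0,"wx":0,"wy":0,"wz":0}
    - {"tx":0,"ty":-4.5,"tz":0,"wx":0,"wy":0,"wz":0}
    - {"tx":0,"ty":-4.5,"tz":0,"wx":0,"wy":0,"wz":0}
    - {"tx":0,"ty":-4.5,"tz":0,"wx":0,"wy":0,"wz":0}
    - {"tx":0,"ty":-4.5,"tz":0,"wx":0,"wy":0,"wz":0}
    - {"tx":0,"ty":-4.5,"tz":0,"wx":0,"wy":0,"wz":0}
    - {"tx":0,"ty":-4.5,"tz":0,"wx":0,"wy":0,"wz":0}
    - {"tx":0,"ty":-4.5,"tz":0,"wx":0,"wy":0,"wz":0}
    - {"tx":0,"ty":-4.5,"tz":0,"wx":0,"wy":0,"wz":0}
    - {"tx":0,"ty":-4.5,"tz":0,"wx":0,"wy":0,"wz":0}
    - {"tx":0,"ty":-4.5,"tz":0,"wx":0,"wy":0,"wz":0}
    - {"tx":0,"ty":-4.5,"tz":0,"wx":0,"wy":0,"wz":0}
    - {"tx":0,"ty":-1.4,"tz":0,"wx":0,"wy":0,"wz":0}
  gripper: 0

```text
time: 15.9
tcp_pos: [0.5432, -0.3044, 0.1985]
tcp_rot: [0.648, 0.761, -0.0, 0.001]
wrist_force: [0.2, 0.2, -1.2]
finger_gap: 0.453
grip_force: 30.0
```

>>> arm_command:
  plan:
    - {"tx":0,"ty":0,"tz":-2,"wx":0,"wy":0,"wz":0}
    - {"tx":0,"ty":0,"tz":-3.5,"wx":0,"wy":0,"wz":0}
    - {"tx":0,"ty":0,"tz":-3.5,"wx":0,"wy":0,"wz":0}
    - {"tx":0,"ty":0,"tz":-3.5,"wx":0,"wy":0,"wz":0}
    - {"tx":0,"ty":0,"tz":-2,"wx":0,"wy":0,"wz":0}
    - {"tx":0,"ty":0,"tz":-1,"wx":0,"wy":0,"wz":0}
    - {"tx":0,"ty":0,"tz":-0.5,"wx":0,"wy":0,"wz":0}
    - {"tx":0,"ty":0,"tz":-0.2,"wx":0,"wy":0,"wz":0}
    - {"tx":0,"ty":0,"tz":0,"wx":0,"wy":0,"wz":0}
    - {"tx":0,"ty":0,"tz":0,"wx":0,"wy":0,"wz":0}
  gripper: 0

```text
time: 17.15
tcp_pos: [0.544, -0.3022, 0.0363]
tcp_rot: [0.647, 0.762, 0.0, 0.001]
wrist_force: [-0.4, -0.2, -0.7]
finger_gap: 0.45
grip_force: 30.0
```

>>> arm_command:
  plan:
    - {"tx":0,"ty":0,"tz":-0.3,"wx":0,"wy":0,"wz":0}
    - {"tx":0,"ty":0,"tz":-0.1,"wx":0,"wy":0,"wz":0}
    - {"tx":0,"ty":0,"tz":-0.1,"wx":0,"wy":0,"wz":0}
    - {"tx":0,"ty":0,"tz":0,"wx":0,"wy":0,"wz":0}
  gripper: 0

```text
time: 17.65
tcp_pos: [0.5436, -0.3018, 0.0306]
tcp_rot: [0.647, 0.762, -0.0, 0.0]
wrist_force: [0.3, -0.4, -0.5]
finger_gap: 0.452
grip_force: 30.0
```

>>> arm_command:
  plan:
    - {"tx":0,"ty":0,"tz":-0.1,"wx":0,"wy":0,"wz":0}
    - {"tx":0,"ty":0,"tz":0,"wx":0,"wy":0,"wz":0}
  gripper: 0

```text
time: 17.9
tcp_pos: [0.5437, -0.3019, 0.0305]
tcp_rot: [0.647, 0.762, -0.0, 0.0]
wrist_force: [-2.1, 2.2, 5.2]
finger_gap: 0.451
grip_force: 30.0
```

>>> arm_command:
  plan:
    - {"tx":0,"ty":0,"tz":0,"wx":0,"wy":0,"wz":0}
    - {"tx":0,"ty":0,"tz":0,"wx":0,"wy":0,"wz":0}
    - {"tx":0,"ty":0,"tz":0,"wx":0,"wy":0,"wz":0}
    - {"tx":0,"ty":0,"tz":0,"wx":0,"wy":0,"wz":0}
    - {"tx":0,"ty":0,"tz":2,"wx":0,"wy":0,"wz":0}
    - {"tx":0,"ty":0,"tz":3.5,"wx":0,"wy":0,"wz":0}
    - {"tx":0,"ty":0,"tz":4,"wx":0,"wy":0,"wz":0}
    - {"tx":0,"ty":0,"tz":4,"wx":0,"wy":0,"wz":0}
    - {"tx":0,"ty":0,"tz":3.5,"wx":0,"wy":0,"wz":0}
    - {"tx":-1,"ty":4,"tz":0,"wx":0,"wy":0,"wz":0}
    - {"tx":-1.1,"ty":5,"tz":0,"wx":0,"wy":0,"wz":0}
    - {"tx":0,"ty":5,"tz":0,"wx":0,"wy":0,"wz":0}
    - {"tx":0,"ty":5,"tz":0,"wx":0,"wy":0,"wz":0}
    - {"tx":0,"ty":5,"tz":0,"wx":0,"wy":0,"wz":0}
    - {"tx":0,"ty":5,"tz":0,"wx":0,"wy":0,"wz":0}
    - {"tx":0,"ty":5,"tz":0,"wx":0,"wy":0,"wz":0}
    - {"tx":0,"ty":5,"tz":0,"wx":0,"wy":0,"wz":0}
    - {"tx":0,"ty":5,"tz":0,"wx":0,"wy":0,"wz":0}
    - {"tx":0,"ty":5,"tz":0,"wx":0,"wy":0,"wz":0}
    - {"tx":0,"ty":5,"tz":0,"wx":0,"wy":0,"wz":0}
  gripper: 1

```text
time: 20.4
tcp_pos: [0.5227, 0.24, 0.2015]
tcp_rot: [0.647, 0.762, 0.001, 0.001]
wrist_force: [1.0, 0.1, -0.4]
finger_gap: 1.002
grip_force: 0.0
```

>>> arm_command:
  plan:
    - {"tx":0,"ty":5,"tz":0,"wx":0,"wy":0,"wz":0}
    - {"tx":0,"ty":5,"tz":0,"wx":0,"wy":0,"wz":0}
    - {"tx":0,"ty":3,"tz":0,"wx":0,"wy":0,"wz":0}
    - {"tx":0,"ty":0,"tz":0,"wx":0,"wy":0,"wz":0}
    - {"tx":0,"ty":0,"tz":0,"wx":0,"wy":0,"wz":0}
  gripper: 1

```text
time: 21.02
tcp_pos: [0.5227, 0.3678, 0.2004]
tcp_rot: [0.647, 0.762, 0.0, 0.0]
wrist_force: [-0.9, 0.2, -1.2]
finger_gap: 1.002
grip_force: 0.0
```

>>> arm_command:
  plan:
    - {"tx":0,"ty":0,"tz":-3,"wx":0,"wy":0,"wz":0}
    - {"tx":0,"ty":0,"tz":-3,"wx":0,"wy":0,"wz":0}
    - {"tx":0,"ty":0,"tz":-3,"wx":0,"wy":0,"wz":0}
    - {"tx":0,"ty":0,"tz":-3,"wx":0,"wy":0,"wz":0}
    - {"tx":0,"ty":0,"tz":-2,"wx":0,"wy":0,"wz":0}
    - {"tx":0,"ty":0,"tz":-1.5,"wx":0,"wy":0,"wz":0}
    - {"tx":0,"ty":0,"tz":-0.7,"wx":0,"wy":0,"wz":0}
    - {"tx":0,"ty":0,"tz":0,"wx":0,"wy":0,"wz":0}
  gripper: 1

```text
time: 22.02
tcp_pos: [0.5227, 0.3682, 0.0376]
tcp_rot: [0.647, 0.762, -0.0, -0.0]
wrist_force: [-0.4, -0.2, -0.3]
finger_gap: 1.0
grip_force: 0.0
```

>>> arm_command:
  plan:
    - {"tx":0,"ty":0,"tz":0,"wx":0,"wy":0,"wz":0}
    - {"tx":0,"ty":0,"tz":0,"wx":0,"wy":0,"wz":0}
    - {"tx":0,"ty":0,"tz":0,"wx":0,"wy":0,"wz":0}
    - {"tx":0,"ty":0,"tz":0,"wx":0,"wy":0,"wz":0}
    - {"tx":0,"ty":0,"tz":0,"wx":0,"wy":0,"wz":0}
    - {"tx":0,"ty":0,"tz":0,"wx":0,"wy":0,"wz":0}
  gripper: 0

```text
time: 22.78
tcp_pos: [0.5226, 0.3682, 0.0376]
tcp_rot: [0.647, 0.762, 0.0, 0.0]
wrist_force: [0.5, -0.3, 0.2]
finger_gap: 0.452
grip_force: 30.0
```

>>> arm_command:
  plan:
    - {"tx":0,"ty":0,"tz":1.5,"wx":0,"wy":0,"wz":0}
    - {"tx":0,"ty":0,"tz":3.5,"wx":0,"wy":0,"wz":0}
    - {"tx":0,"ty":0,"tz":4,"wx":0,"wy":0,"wz":0}
    - {"tx":0,"ty":0,"tz":4,"wx":0,"wy":0,"wz":0}
    - {"tx":0,"ty":0,"tz":3,"wx":0,"wy":0,"wz":0}
    - {"tx":0.8,"ty":-2.5,"tz":0,"wx":0,"wy":0,"wz":0}
    - {"tx":1,"ty":-3.7,"tz":0,"wx":0,"wy":0,"wz":0}
    - {"tx":0,"ty":-4.5,"tz":0,"wx":0,"wy":0,"wz":0}
    - {"tx":0,"ty":-4.5,"tz":0,"wx":0,"wy":0,"wz":0}
    - {"tx":0,"ty":-4.5,"tz":0,"wx":0,"wy":0,"wz":0}
    - {"tx":0,"ty":-4.5,"tz":0,"wx":0,"wy":0,"wz":0}
    - {"tx":0,"ty":-4.5,"tz":0,"wx":0,"wy":0,"wz":0}
    - {"tx":0,"ty":-4.5,"tz":0,"wx":0,"wy":0,"wz":0}
    - {"tx":0,"ty":-4.5,"tz":0,"wx":0,"wy":0,"wz":0}
    - {"tx":0,"ty":-4.5,"tz":0,"wx":0,"wy":0,"wz":0}
    - {"tx":0,"ty":-4.5,"tz":0,"wx":0,"wy":0,"wz":0}
    - {"tx":0,"ty":-4.5,"tz":0,"wx":0,"wy":0,"wz":0}
    - {"tx":0,"ty":-4.5,"tz":0,"wx":0,"wy":0,"wz":0}
    - {"tx":0,"ty":-4.5,"tz":0,"wx":0,"wy":0,"wz":0}
    - {"tx":0,"ty":-1.4,"tz":0,"wx":0,"wy":0,"wz":0}
  gripper: 0

```text
time: 25.28
tcp_pos: [0.5403, -0.2504, 0.1985]
tcp_rot: [0.648, 0.761, -0.0, 0.001]
wrist_force: [-0.0, 0.7, -1.7]
finger_gap: 0.45
grip_force: 30.0
```

>>> arm_command:
  plan:
    - {"tx":0,"ty":0,"tz":-2,"wx":0,"wy":0,"wz":0}
    - {"tx":0,"ty":0,"tz":-3.5,"wx":0,"wy":0,"wz":0}
    - {"tx":0,"ty":0,"tz":-3.5,"wx":0,"wy":0,"wz":0}
    - {"tx":0,"ty":0,"tz":-3.5,"wx":0,"wy":0,"wz":0}
    - {"tx":0,"ty":0,"tz":-2,"wx":0,"wy":0,"wz":0}
    - {"tx":0,"ty":0,"tz":-1,"wx":0,"wy":0,"wz":0}
    - {"tx":0,"ty":0,"tz":-0.6,"wx":0,"wy":0,"wz":0}
    - {"tx":0,"ty":0,"tz":-0.3,"wx":0,"wy":0,"wz":0}
    - {"tx":0,"ty":0,"tz":-0.1,"wx":0,"wy":0,"wz":0}
    - {"tx":0,"ty":0,"tz":-0.1,"wx":0,"wy":0,"wz":0}
    - {"tx":0,"ty":0,"tz":0,"wx":0,"wy":0,"wz":0}
    - {"tx":0,"ty":0,"tz":0,"wx":0,"wy":0,"wz":0}
  gripper: 0

```text
time: 26.78
tcp_pos: [0.5407, -0.2479, 0.0317]
tcp_rot: [0.647, 0.762, 0.0, 0.0]
wrist_force: [0.4, -1.1, -1.6]
finger_gap: 0.451
grip_force: 30.0
```

Expected contact ≈ .0306.

>>> arm_command:
  plan:
    - {"tx":0,"ty":0,"tz":-0.1,"wx":0,"wy":0,"wz":0}
    - {"tx":0,"ty":0,"tz":-0.1,"wx":0,"wy":0,"wz":0}
    - {"tx":0,"ty":0,"tz":0,"wx":0,"wy":0,"wz":0}
  gripper: 0

```text
time: 27.15
tcp_pos: [0.5407, -0.2479, 0.0305]
tcp_rot: [0.647, 0.762, -0.0, 0.0]
wrist_force: [-2.2, 0.7, 6.0]
finger_gap: 0.452
grip_force: 30.0
```

>>> arm_command:
  plan:
    - {"tx":0,"ty":0,"tz":0,"wx":0,"wy":0,"wz":0}
    - {"tx":0,"ty":0,"tz":0,"wx":0,"wy":0,"wz":0}
    - {"tx":0,"ty":0,"tz":0,"wx":0,"wy":0,"wz":0}
    - {"tx":0,"ty":0,"tz":0,"wx":0,"wy":0,"wz":0}
    - {"tx":0,"ty":0,"tz":2,"wx":0,"wy":0,"wz":0}
    - {"tx":0,"ty":0,"tz":3.5,"wx":0,"wy":0,"wz":0}
    - {"tx":0,"ty":0,"tz":4,"wx":0,"wy":0,"wz":0}
    - {"tx":0,"ty":0,"tz":4,"wx":0,"wy":0,"wz":0}
    - {"tx":0,"ty":0,"tz":3.5,"wx":0,"wy":0,"wz":0}
    - {"tx":0,"ty":0,"tz":0,"wx":0,"wy":0,"wz":0}
  gripper: 1

```text
time: 28.4
tcp_pos: [0.5429, -0.2492, 0.2054]
tcp_rot: [0.647, 0.762, 0.001, 0.004]
wrist_force: [-0.3, 0.7, 0.1]
finger_gap: 1.0
grip_force: 0.0
```

```bash
python3 - <<'E'
from h import *
np.set_printoptions(precision=4,suppress=True)
T,S=img("top"),img("side")
a=np.hstack([np.clip(cv2.resize(d["color"][b[1]:b[3],b[0]:b[2],::-1],(400,400),interpolation=cv2.INTER_CUBIC).astype(float)*k,0,255) for d,b,k in((T,(150,165,230,245),1.6),(S,(210,285,290,365),1.3))]).astype(np.uint8)
cv2.imwrite("pics/p2.png",a)
O=[]
for d,b in((T,(170,192,190,212)),(S,(230,325,252,345))):
    q=mask(d,5,22,100,60,b);O.append(q[1]);print("orange",q[1:3],pl(d,q[1],.012)[0])
print(tri((T,S),O))
E
```

```text
orange (array([178.9444, 203.1111]), np.int32(18)) [0.571  0.3549 0.012 ]
orange (array([240.6316, 335.9298]), np.int32(57)) [0.5711 0.3564 0.012 ]
[0.5714 0.3554 0.0103]
```

View pics/p2.png

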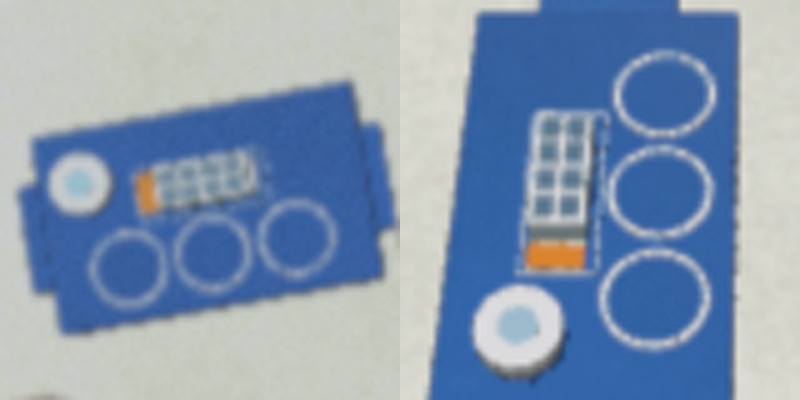

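Rings are now clear at top (129,269),(213,254),(298,238) and side (256,299),(261,192),(265,94); the slide lies alone, orange end at (146,193). Measuring the rings for the returns and the slide centre.

```bash
python3 - <<'E'
from h import *
np.set_printoptions(precision=4,suppress=True)
T,S=img("top"),img("side")
f=lambda p,o:(np.array(p)+.5)/5-.5+np.array(o)
for t,s in(((129,269),(256,299)),((213,254),(261,192)),((298,238),(265,94))):
    print(tri((T,S),(f(t,(150,165)),f(s,(210,285)))),pl(T,f(t,(150,165)),.01)[0],pl(S,f(s,(210,285)),.01)[0])
bt=f([[155,170],[248,150],[257,191],[162,211]],(150,165));bs=f([[128,220],[137,113],[191,113],[184,220]],(210,285))
A=pl(T,bt,.026);B=pl(S,bs,.026)
for W in(A,B,(A+B)/2):print("block",W.mean(0),np.degrees(np.arctan2(-(W[0]+W[3]-W[1]-W[2])[0],(W[0]+W[3]-W[1]-W[2])[1])),np.linalg.norm(W[0]-W[1]),np.linalg.norm(W[1]-W[2]))
E
```

```text
[0.523  0.367  0.0078] [0.5225 0.3664 0.01  ] [0.5228 0.3683 0.01  ]
[0.5317 0.3134 0.0079] [0.5311 0.3129 0.01  ] [0.5317 0.3147 0.01  ]
[0.541  0.2594 0.0068] [0.5404 0.2587 0.01  ] [0.5408 0.2616 0.01  ]
block [0.5764 0.314  0.026 ] 11.048544798236879 0.0598860997653496 0.026751890990158886
block [0.577  0.3187 0.026 ] 10.032671989745447 0.056768100820795586 0.025085537463462135
block [0.5767 0.3164 0.026 ] 10.556568005927865 0.05832459014903704 0.02590985769534225
```

>>> arm_command:
  plan:
    - {"tx":0.5,"ty":3,"tz":0,"wx":0,"wy":0,"wz":0}
    - {"tx":1,"ty":5,"tz":0,"wx":0,"wy":0,"wz":0}
    - {"tx":1,"ty":5,"tz":0,"wx":0,"wy":0,"wz":0}
    - {"tx":1,"ty":5,"tz":0,"wx":0,"wy":0,"wz":0}
    - {"tx":0,"ty":5,"tz":0,"wx":0,"wy":0,"wz":0}
    - {"tx":0,"ty":5,"tz":0,"wx":0,"wy":0,"wz":0}
    - {"tx":0,"ty":5,"tz":0,"wx":0,"wy":0,"wz":0}
    - {"tx":0,"ty":5,"tz":0,"wx":0,"wy":0,"wz":0}
    - {"tx":0,"ty":5,"tz":0,"wx":0,"wy":0,"wz":0}
    - {"tx":0,"ty":5,"tz":0,"wx":0,"wy":0,"wz":0}
    - {"tx":0,"ty":5,"tz":0,"wx":0,"wy":0,"wz":0}
    - {"tx":0,"ty":3.9,"tz":0,"wx":0,"wy":0,"wz":0}
    - {"tx":0,"ty":0,"tz":-3,"wx":0,"wy":0,"wz":0}
    - {"tx":0,"ty":0,"tz":-4,"wx":0,"wy":0,"wz":0}
    - {"tx":0,"ty":0,"tz":-3,"wx":0,"wy":0,"wz":0}
    - {"tx":0,"ty":0,"tz":-2,"wx":0,"wy":0,"wz":0}
    - {"tx":0,"ty":0,"tz":0,"wx":0,"wy":0,"wz":0}
    - {"tx":0,"ty":0,"tz":0,"wx":0,"wy":0,"wz":0}
  gripper: 0.7

```text
time: 30.85
tcp_pos: [0.5764, 0.3215, 0.0808]
tcp_rot: [0.647, 0.762, 0.001, 0.0]
wrist_force: [-0.6, -0.9, 0.9]
finger_gap: 0.702
grip_force: 0.0
```

>>> arm_command:
  plan:
    - {"tx":0,"ty":0,"tz":-2,"wx":0,"wy":0,"wz":0}
    - {"tx":0,"ty":0,"tz":-2,"wx":0,"wy":0,"wz":0}
    - {"tx":0,"ty":0,"tz":-1.5,"wx":0,"wy":0,"wz":0}
    - {"tx":0,"ty":0,"tz":-0.8,"wx":0,"wy":0,"wz":0}
    - {"tx":0,"ty":0,"tz":-0.4,"wx":0,"wy":0,"wz":0}
    - {"tx":0,"ty":0,"tz":0,"wx":0,"wy":0,"wz":0}
    - {"tx":0,"ty":0,"tz":0,"wx":0,"wy":0,"wz":0}
  gripper: 0.7

```text
time: 31.72
tcp_pos: [0.5762, 0.3215, 0.0133]
tcp_rot: [0.647, 0.762, 0.001, 0.0]
wrist_force: [-1.0, 0.0, 0.3]
finger_gap: 0.702
grip_force: 0.0
```

>>> arm_command:
  plan:
    - {"tx":0,"ty":0,"tz":0,"wx":0,"wy":0,"wz":0}
    - {"tx":0,"ty":0,"tz":0,"wx":0,"wy":0,"wz":0}
    - {"tx":0,"ty":0,"tz":0,"wx":0,"wy":0,"wz":0}
    - {"tx":0,"ty":0,"tz":0,"wx":0,"wy":0,"wz":0}
    - {"tx":0,"ty":0,"tz":0,"wx":0,"wy":0,"wz":0}
    - {"tx":0,"ty":0,"tz":0,"wx":0,"wy":0,"wz":0}
  gripper: 0

```text
time: 32.48
tcp_pos: [0.5756, 0.3212, 0.0126]
tcp_rot: [0.647, 0.762, 0.0, 0.0]
wrist_force: [-0.7, -0.3, 0.2]
finger_gap: 0.285
grip_force: 30.0
```

>>> arm_command:
  plan:
    - {"tx":0,"ty":0,"tz":1,"wx":0,"wy":0,"wz":0}
    - {"tx":0,"ty":0,"tz":2.5,"wx":0,"wy":0,"wz":0}
    - {"tx":0,"ty":0,"tz":3.5,"wx":0,"wy":0,"wz":0}
    - {"tx":0,"ty":0,"tz":3.5,"wx":0,"wy":0,"wz":0}
    - {"tx":0,"ty":0,"tz":3,"wx":0,"wy":0,"wz":0}
    - {"tx":0,"ty":0,"tz":1.3,"wx":0,"wy":0,"wz":0}
    - {"tx":-0.34,"ty":-2,"tz":0,"wx":0,"wy":0,"wz":-1.9}
    - {"tx":-0.34,"ty":-3.5,"tz":0,"wx":0,"wy":0,"wz":-1.9}
    - {"tx":-0.34,"ty":-4,"tz":0,"wx":0,"wy":0,"wz":-1.9}
    - {"tx":-0.34,"ty":-4,"tz":0,"wx":0,"wy":0,"wz":-1.9}
    - {"tx":-0.34,"ty":-4,"tz":0,"wx":0,"wy":0,"wz":-1.9}
    - {"tx":-0.34,"ty":-4,"tz":0,"wx":0,"wy":0,"wz":-1.9}
    - {"tx":-0.34,"ty":-4,"tz":0,"wx":0,"wy":0,"wz":-1.9}
    - {"tx":-0.34,"ty":-4,"tz":0,"wx":0,"wy":0,"wz":-1.9}
    - {"tx":-0.34,"ty":-3,"tz":0,"wx":0,"wy":0,"wz":-1.9}
    - {"tx":-0.34,"ty":-1.2,"tz":0,"wx":0,"wy":0,"wz":-1.9}
    - {"tx":0,"ty":0,"tz":0,"wx":0,"wy":0,"wz":0}
    - {"tx":0,"ty":0,"tz":0,"wx":0,"wy":0,"wz":0}
  gripper: 0

```text
time: 34.72
tcp_pos: [0.5413, -0.015, 0.1601]
tcp_rot: [0.764, 0.645, -0.0, -0.0]
wrist_force: [-0.4, -0.4, -0.5]
finger_gap: 0.286
grip_force: 30.0
```

```bash
python3 - <<'E'
from h import *
np.set_printoptions(precision=4,suppress=True)
T,S=img("top"),img("side")
a=np.hstack([np.clip(cv2.resize(d["color"][b[1]:b[3],b[0]:b[2],::-1],(400,400),interpolation=cv2.INTER_CUBIC).astype(float)*k,0,255) for d,b,k in((T,(257,165,337,245),1.6),(S,(242,150,322,230),1.3))]).astype(np.uint8)
cv2.imwrite("pics/p3.png",a)
E
```

```text
(no output)
```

View pics/p3.png

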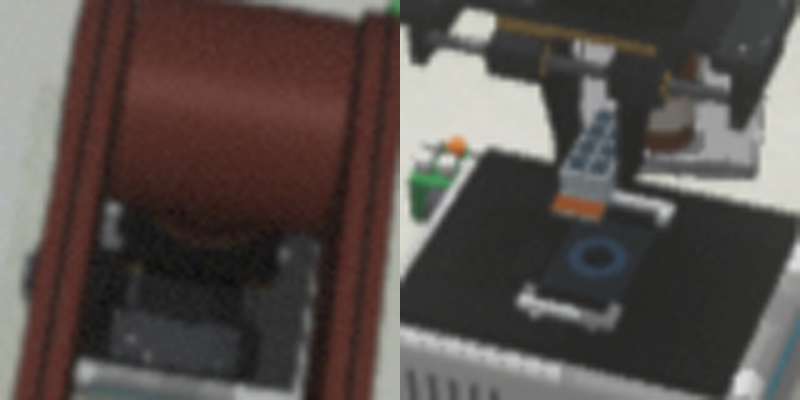

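The slide is held level above the seat (orange end at side crop (580,207)). Checking its offset along y.

```bash
python3 - <<'E'
from h import *
S=img("side");q=mask(S,5,22,100,60,(268,184,288,198));w=pl(S,q[1],.1595)[0]
y=np.array([np.sin(np.radians(9.66)),np.cos(np.radians(9.66))])
print(q[1:3],w,"slide centre",w[:2]-.0295*y) # ~visible centre of orange patch
E
```

```text
(array([277.33333333, 190.73333333]), np.int32(30)) [0.54618575 0.01949104 0.1595    ] slide centre [ 0.54123561 -0.00959068]
```

>>> arm_command:
  plan:
    - {"tx":0.05,"ty":-0.15,"tz":-1,"wx":0,"wy":0,"wz":0}
    - {"tx":0,"ty":0,"tz":-2,"wx":0,"wy":0,"wz":0}
    - {"tx":0,"ty":0,"tz":-1.5,"wx":0,"wy":0,"wz":0}
    - {"tx":0,"ty":0,"tz":-0.7,"wx":0,"wy":0,"wz":0}
    - {"tx":0,"ty":0,"tz":-0.4,"wx":0,"wy":0,"wz":0}
    - {"tx":0,"ty":0,"tz":-0.2,"wx":0,"wy":0,"wz":0}
    - {"tx":0,"ty":0,"tz":0,"wx":0,"wy":0,"wz":0}
    - {"tx":0,"ty":0,"tz":0,"wx":0,"wy":0,"wz":0}
  gripper: 0

```text
time: 35.88
tcp_pos: [0.5424, -0.0174, 0.103]
tcp_rot: [0.764, 0.645, 0.0, 0.0]
wrist_force: [-0.3, 1.4, -0.5]
finger_gap: 0.288
grip_force: 30.0
```

>>> arm_command:
  plan:
    - {"tx":0,"ty":0,"tz":-0.1,"wx":0,"wy":0,"wz":0}
    - {"tx":0,"ty":0,"tz":-0.1,"wx":0,"wy":0,"wz":0}
    - {"tx":0,"ty":0,"tz":0,"wx":0,"wy":0,"wz":0}
    - {"tx":0,"ty":0,"tz":0,"wx":0,"wy":0,"wz":0}
  gripper: 0

```text
time: 36.38
tcp_pos: [0.5421, -0.0173, 0.1005]
tcp_rot: [0.764, 0.645, -0.0, -0.0]
wrist_force: [-0.4, 0.6, 0.1]
finger_gap: 0.288
grip_force: 30.0
```

>>> arm_command:
  plan:
    - {"tx":0,"ty":0,"tz":-0.05,"wx":0,"wy":0,"wz":0}
    - {"tx":0,"ty":0,"tz":0,"wx":0,"wy":0,"wz":0}
  gripper: 0

```text
time: 36.62
tcp_pos: [0.5421, -0.0173, 0.1005]
tcp_rot: [0.764, 0.645, -0.0, 0.0]
wrist_force: [-2.6, 1.5, 4.8]
finger_gap: 0.287
grip_force: 30.0
```

>>> arm_command:
  plan:
    - {"tx":0,"ty":0,"tz":0,"wx":0,"wy":0,"wz":0}
    - {"tx":0,"ty":0,"tz":0,"wx":0,"wy":0,"wz":0}
    - {"tx":0,"ty":0,"tz":0,"wx":0,"wy":0,"wz":0}
    - {"tx":0,"ty":0,"tz":1.5,"wx":0,"wy":0,"wz":0}
    - {"tx":0,"ty":0,"tz":3,"wx":0,"wy":0,"wz":0}
    - {"tx":0,"ty":0,"tz":3.5,"wx":0,"wy":0,"wz":0}
    - {"tx":0,"ty":0,"tz":2,"wx":0,"wy":0,"wz":0}
    - {"tx":0,"ty":-3,"tz":0,"wx":0,"wy":0,"wz":3}
    - {"tx":0,"ty":-4,"tz":0,"wx":0,"wy":0,"wz":4}
    - {"tx":0,"ty":-4,"tz":0,"wx":0,"wy":0,"wz":4}
    - {"tx":0,"ty":-4,"tz":0,"wx":0,"wy":0,"wz":4}
    - {"tx":0,"ty":-4,"tz":0,"wx":0,"wy":0,"wz":4}
    - {"tx":-0.1,"ty":-4,"tz":0,"wx":0,"wy":0,"wz":0}
    - {"tx":0,"ty":0,"tz":0,"wx":0,"wy":0,"wz":0}
    - {"tx":0,"ty":0,"tz":0,"wx":0,"wy":0,"wz":0}
  gripper: 0.65

```text
time: 38.5
tcp_pos: [0.5411, -0.2471, 0.2007]
tcp_rot: [0.648, 0.762, 0.0, 0.0]
wrist_force: [-0.2, -0.4, 0.1]
finger_gap: 0.652
grip_force: 0.0
```

```bash
python3 - <<'E'
from h import *
T,S=img("top"),img("side")
a=np.hstack([np.clip(cv2.resize(d["color"][b[1]:b[3],b[0]:b[2],::-1],(400,400),interpolation=cv2.INTER_CUBIC).astype(float)*k,0,255) for d,b,k in((T,(270,180,320,230),1.6),(S,(257,175,307,225),1.3))]).astype(np.uint8)
cv2.imwrite("pics/p4.png",a)
E
```

```text
(no output)
```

View pics/p4.png

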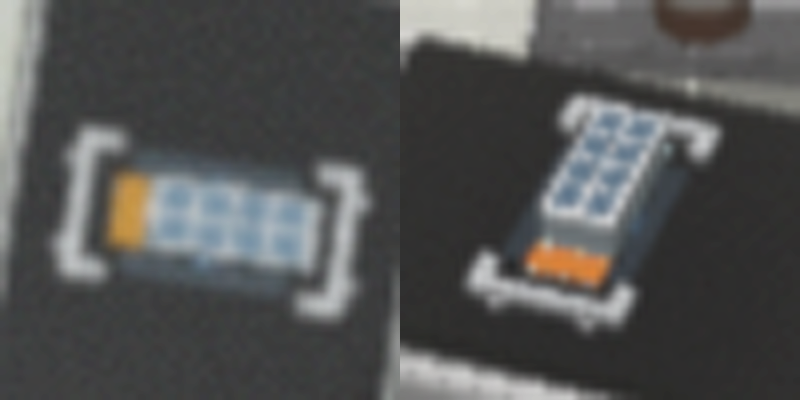

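The slide lies flat between the jaws (orange end at (128,210), clear at both ends). Now the returns, amber first.

>>> arm_command:
  plan:
    - {"tx":0,"ty":-0.05,"tz":0,"wx":0,"wy":0,"wz":0}
    - {"tx":0,"ty":0,"tz":0,"wx":0,"wy":0,"wz":0}
    - {"tx":0,"ty":0,"tz":0,"wx":0,"wy":0,"wz":0}
    - {"tx":0,"ty":0,"tz":-3,"wx":0,"wy":0,"wz":0}
    - {"tx":0,"ty":0,"tz":-3,"wx":0,"wy":0,"wz":0}
    - {"tx":0,"ty":0,"tz":-3,"wx":0,"wy":0,"wz":0}
    - {"tx":0,"ty":0,"tz":-3,"wx":0,"wy":0,"wz":0}
    - {"tx":0,"ty":0,"tz":-2.5,"wx":0,"wy":0,"wz":0}
    - {"tx":0,"ty":0,"tz":-1.5,"wx":0,"wy":0,"wz":0}
    - {"tx":0,"ty":0,"tz":-0.9,"wx":0,"wy":0,"wz":0}
    - {"tx":0,"ty":0,"tz":0,"wx":0,"wy":0,"wz":0}
    - {"tx":0,"ty":0,"tz":0,"wx":0,"wy":0,"wz":0}
  gripper: 1

```text
time: 40.1
tcp_pos: [0.5418, -0.2483, 0.0321]
tcp_rot: [0.647, 0.762, 0.0, 0.001]
wrist_force: [-0.5, -0.7, 1.4]
finger_gap: 0.999
grip_force: 0.0
```

>>> arm_command:
  plan:
    - {"tx":0,"ty":0,"tz":0,"wx":0,"wy":0,"wz":0}
    - {"tx":0,"ty":0,"tz":0,"wx":0,"wy":0,"wz":0}
    - {"tx":0,"ty":0,"tz":0,"wx":0,"wy":0,"wz":0}
    - {"tx":0,"ty":0,"tz":0,"wx":0,"wy":0,"wz":0}
    - {"tx":0,"ty":0,"tz":0,"wx":0,"wy":0,"wz":0}
    - {"tx":0,"ty":0,"tz":0,"wx":0,"wy":0,"wz":0}
  gripper: 0

```text
time: 40.85
tcp_pos: [0.541, -0.2478, 0.031]
tcp_rot: [0.647, 0.762, -0.0, -0.0]
wrist_force: [-0.9, -0.4, 0.7]
finger_gap: 0.449
grip_force: 30.0
```

>>> arm_command:
  plan:
    - {"tx":0,"ty":0,"tz":1.5,"wx":0,"wy":0,"wz":0}
    - {"tx":0,"ty":0,"tz":3.5,"wx":0,"wy":0,"wz":0}
    - {"tx":0,"ty":0,"tz":4,"wx":0,"wy":0,"wz":0}
    - {"tx":0,"ty":0,"tz":4,"wx":0,"wy":0,"wz":0}
    - {"tx":0,"ty":0,"tz":4,"wx":0,"wy":0,"wz":0}
    - {"tx":-0.8,"ty":2.5,"tz":0,"wx":0,"wy":0,"wz":0}
    - {"tx":-1,"ty":3.7,"tz":0,"wx":0,"wy":0,"wz":0}
    - {"tx":0,"ty":4.5,"tz":0,"wx":0,"wy":0,"wz":0}
    - {"tx":0,"ty":4.5,"tz":0,"wx":0,"wy":0,"wz":0}
    - {"tx":0,"ty":4.5,"tz":0,"wx":0,"wy":0,"wz":0}
    - {"tx":0,"ty":4.5,"tz":0,"wx":0,"wy":0,"wz":0}
    - {"tx":0,"ty":4.5,"tz":0,"wx":0,"wy":0,"wz":0}
    - {"tx":0,"ty":4.5,"tz":0,"wx":0,"wy":0,"wz":0}
    - {"tx":0,"ty":4.5,"tz":0,"wx":0,"wy":0,"wz":0}
    - {"tx":0,"ty":4.5,"tz":0,"wx":0,"wy":0,"wz":0}
    - {"tx":0,"ty":4.5,"tz":0,"wx":0,"wy":0,"wz":0}
    - {"tx":0,"ty":4.5,"tz":0,"wx":0,"wy":0,"wz":0}
    - {"tx":0,"ty":4.5,"tz":0,"wx":0,"wy":0,"wz":0}
    - {"tx":0,"ty":4.5,"tz":0,"wx":0,"wy":0,"wz":0}
    - {"tx":0,"ty":1.4,"tz":0,"wx":0,"wy":0,"wz":0}
  gripper: 0

```text
time: 43.35
tcp_pos: [0.5224, 0.3706, 0.2018]
tcp_rot: [0.646, 0.763, 0.0, -0.0]
wrist_force: [1.4, -0.2, -1.3]
finger_gap: 0.446
grip_force: 30.0
```

>>> arm_command:
  plan:
    - {"tx":0,"ty":0,"tz":0,"wx":0,"wy":0,"wz":0}
    - {"tx":0,"ty":0,"tz":-2,"wx":0,"wy":0,"wz":0}
    - {"tx":0,"ty":0,"tz":-3.5,"wx":0,"wy":0,"wz":0}
    - {"tx":0,"ty":0,"tz":-3.5,"wx":0,"wy":0,"wz":0}
    - {"tx":0,"ty":0,"tz":-3,"wx":0,"wy":0,"wz":0}
    - {"tx":0,"ty":0,"tz":-2,"wx":0,"wy":0,"wz":0}
    - {"tx":0,"ty":0,"tz":-1,"wx":0,"wy":0,"wz":0}
    - {"tx":0,"ty":0,"tz":-0.6,"wx":0,"wy":0,"wz":0}
    - {"tx":0,"ty":0,"tz":-0.2,"wx":0,"wy":0,"wz":0}
    - {"tx":0,"ty":0,"tz":0,"wx":0,"wy":0,"wz":0}
    - {"tx":0,"ty":0,"tz":0,"wx":0,"wy":0,"wz":0}
  gripper: 0

```text
time: 44.72
tcp_pos: [0.5236, 0.3686, 0.0439]
tcp_rot: [0.647, 0.762, 0.001, 0.0]
wrist_force: [-1.1, 0.9, -1.0]
finger_gap: 0.449
grip_force: 30.0
```

>>> arm_command:
  plan:
    - {"tx":-0.05,"ty":-0.05,"tz":-0.2,"wx":0,"wy":0,"wz":0}
    - {"tx":0,"ty":0,"tz":-0.1,"wx":0,"wy":0,"wz":0}
    - {"tx":0,"ty":0,"tz":-0.1,"wx":0,"wy":0,"wz":0}
    - {"tx":0,"ty":0,"tz":0,"wx":0,"wy":0,"wz":0}
    - {"tx":0,"ty":0,"tz":0,"wx":0,"wy":0,"wz":0}
  gripper: 0

```text
time: 45.35
tcp_pos: [0.5226, 0.3677, 0.039]
tcp_rot: [0.647, 0.762, 0.0, 0.0]
wrist_force: [-0.4, -0.2, -1.0]
finger_gap: 0.453
grip_force: 30.0
```

>>> arm_command:
  plan:
    - {"tx":0,"ty":0,"tz":-0.1,"wx":0,"wy":0,"wz":0}
    - {"tx":0,"ty":0,"tz":-0.05,"wx":0,"wy":0,"wz":0}
    - {"tx":0,"ty":0,"tz":0,"wx":0,"wy":0,"wz":0}
  gripper: 0

```text
time: 45.72
tcp_pos: [0.5227, 0.3678, 0.038]
tcp_rot: [0.647, 0.762, 0.0, 0.0]
wrist_force: [-1.8, -0.8, 2.4]
finger_gap: 0.451
grip_force: 30.0
```

>>> arm_command:
  plan:
    - {"tx":0,"ty":0,"tz":0,"wx":0,"wy":0,"wz":0}
    - {"tx":0,"ty":0,"tz":0,"wx":0,"wy":0,"wz":0}
    - {"tx":0,"ty":0,"tz":0,"wx":0,"wy":0,"wz":0}
    - {"tx":0,"ty":0,"tz":0,"wx":0,"wy":0,"wz":0}
    - {"tx":0,"ty":0,"tz":2,"wx":0,"wy":0,"wz":0}
    - {"tx":0,"ty":0,"tz":3.5,"wx":0,"wy":0,"wz":0}
    - {"tx":0,"ty":0,"tz":4,"wx":0,"wy":0,"wz":0}
    - {"tx":0,"ty":0,"tz":4,"wx":0,"wy":0,"wz":0}
    - {"tx":0,"ty":0,"tz":2.7,"wx":0,"wy":0,"wz":0}
    - {"tx":1,"ty":-4,"tz":0,"wx":0,"wy":0,"wz":0}
    - {"tx":1.1,"ty":-5,"tz":0,"wx":0,"wy":0,"wz":0}
    - {"tx":0,"ty":-5,"tz":0,"wx":0,"wy":0,"wz":0}
    - {"tx":0,"ty":-5,"tz":0,"wx":0,"wy":0,"wz":0}
    - {"tx":0,"ty":-5,"tz":0,"wx":0,"wy":0,"wz":0}
    - {"tx":0,"ty":-5,"tz":0,"wx":0,"wy":0,"wz":0}
    - {"tx":0,"ty":-5,"tz":0,"wx":0,"wy":0,"wz":0}
    - {"tx":0,"ty":-5,"tz":0,"wx":0,"wy":0,"wz":0}
    - {"tx":0,"ty":-5,"tz":0,"wx":0,"wy":0,"wz":0}
    - {"tx":0,"ty":-5,"tz":0,"wx":0,"wy":0,"wz":0}
    - {"tx":0,"ty":-5,"tz":0,"wx":0,"wy":0,"wz":0}
  gripper: 1

```text
time: 48.22
tcp_pos: [0.5438, -0.1741, 0.2015]
tcp_rot: [0.647, 0.762, 0.0, 0.001]
wrist_force: [0.5, 1.5, -0.2]
finger_gap: 1.003
grip_force: 0.0
```

>>> arm_command:
  plan:
    - {"tx":0,"ty":-5,"tz":0,"wx":0,"wy":0,"wz":0}
    - {"tx":0,"ty":-5,"tz":0,"wx":0,"wy":0,"wz":0}
    - {"tx":0,"ty":-3,"tz":0,"wx":0,"wy":0,"wz":0}
    - {"tx":0,"ty":0,"tz":0,"wx":0,"wy":0,"wz":0}
    - {"tx":0,"ty":0,"tz":0,"wx":0,"wy":0,"wz":0}
  gripper: 1

```text
time: 48.85
tcp_pos: [0.5437, -0.3018, 0.2004]
tcp_rot: [0.647, 0.762, 0.0, 0.0]
wrist_force: [-0.9, -0.3, -0.4]
finger_gap: 1.001
grip_force: 0.0
```

>>> arm_command:
  plan:
    - {"tx":0,"ty":0,"tz":-3,"wx":0,"wy":0,"wz":0}
    - {"tx":0,"ty":0,"tz":-3,"wx":0,"wy":0,"wz":0}
    - {"tx":0,"ty":0,"tz":-3,"wx":0,"wy":0,"wz":0}
    - {"tx":0,"ty":0,"tz":-3,"wx":0,"wy":0,"wz":0}
    - {"tx":0,"ty":0,"tz":-2.5,"wx":0,"wy":0,"wz":0}
    - {"tx":0,"ty":0,"tz":-1.5,"wx":0,"wy":0,"wz":0}
    - {"tx":0,"ty":0,"tz":-0.9,"wx":0,"wy":0,"wz":0}
    - {"tx":0,"ty":0,"tz":0,"wx":0,"wy":0,"wz":0}
    - {"tx":0,"ty":0,"tz":0,"wx":0,"wy":0,"wz":0}
  gripper: 1

```text
time: 49.98
tcp_pos: [0.5443, -0.3027, 0.0316]
tcp_rot: [0.647, 0.762, 0.0, 0.001]
wrist_force: [0.9, 0.3, -0.5]
finger_gap: 1.001
grip_force: 0.0
```

>>> arm_command:
  plan:
    - {"tx":0,"ty":0,"tz":0,"wx":0,"wy":0,"wz":0}
    - {"tx":0,"ty":0,"tz":0,"wx":0,"wy":0,"wz":0}
    - {"tx":0,"ty":0,"tz":0,"wx":0,"wy":0,"wz":0}
    - {"tx":0,"ty":0,"tz":0,"wx":0,"wy":0,"wz":0}
    - {"tx":0,"ty":0,"tz":0,"wx":0,"wy":0,"wz":0}
    - {"tx":0,"ty":0,"tz":0,"wx":0,"wy":0,"wz":0}
  gripper: 0

```text
time: 50.72
tcp_pos: [0.5435, -0.3023, 0.0305]
tcp_rot: [0.647, 0.762, -0.0, -0.0]
wrist_force: [0.0, 0.0, -0.0]
finger_gap: 0.452
grip_force: 30.0
```

>>> arm_command:
  plan:
    - {"tx":0,"ty":0,"tz":1.5,"wx":0,"wy":0,"wz":0}
    - {"tx":0,"ty":0,"tz":3.5,"wx":0,"wy":0,"wz":0}
    - {"tx":0,"ty":0,"tz":4,"wx":0,"wy":0,"wz":0}
    - {"tx":0,"ty":0,"tz":4,"wx":0,"wy":0,"wz":0}
    - {"tx":0,"ty":0,"tz":4,"wx":0,"wy":0,"wz":0}
    - {"tx":-0.5,"ty":2.5,"tz":0,"wx":0,"wy":0,"wz":0}
    - {"tx":-0.65,"ty":3.7,"tz":0,"wx":0,"wy":0,"wz":0}
    - {"tx":0,"ty":4.5,"tz":0,"wx":0,"wy":0,"wz":0}
    - {"tx":0,"ty":4.5,"tz":0,"wx":0,"wy":0,"wz":0}
    - {"tx":0,"ty":4.5,"tz":0,"wx":0,"wy":0,"wz":0}
    - {"tx":0,"ty":4.5,"tz":0,"wx":0,"wy":0,"wz":0}
    - {"tx":0,"ty":4.5,"tz":0,"wx":0,"wy":0,"wz":0}
    - {"tx":0,"ty":4.5,"tz":0,"wx":0,"wy":0,"wz":0}
    - {"tx":0,"ty":4.5,"tz":0,"wx":0,"wy":0,"wz":0}
    - {"tx":0,"ty":4.5,"tz":0,"wx":0,"wy":0,"wz":0}
    - {"tx":0,"ty":4.5,"tz":0,"wx":0,"wy":0,"wz":0}
    - {"tx":0,"ty":4.5,"tz":0,"wx":0,"wy":0,"wz":0}
    - {"tx":0,"ty":4.5,"tz":0,"wx":0,"wy":0,"wz":0}
    - {"tx":0,"ty":4.5,"tz":0,"wx":0,"wy":0,"wz":0}
    - {"tx":0,"ty":1.4,"tz":0,"wx":0,"wy":0,"wz":0}
  gripper: 0

```text
time: 53.22
tcp_pos: [0.5316, 0.3161, 0.2014]
tcp_rot: [0.646, 0.763, 0.0, 0.0]
wrist_force: [-0.4, -0.5, -1.2]
finger_gap: 0.451
grip_force: 30.0
```

>>> arm_command:
  plan:
    - {"tx":0,"ty":0,"tz":0,"wx":0,"wy":0,"wz":0}
    - {"tx":0,"ty":0,"tz":-2,"wx":0,"wy":0,"wz":0}
    - {"tx":0,"ty":0,"tz":-3.5,"wx":0,"wy":0,"wz":0}
    - {"tx":0,"ty":0,"tz":-3.5,"wx":0,"wy":0,"wz":0}
    - {"tx":0,"ty":0,"tz":-3,"wx":0,"wy":0,"wz":0}
    - {"tx":0,"ty":0,"tz":-2,"wx":0,"wy":0,"wz":0}
    - {"tx":0,"ty":0,"tz":-1,"wx":0,"wy":0,"wz":0}
    - {"tx":0,"ty":0,"tz":-0.6,"wx":0,"wy":0,"wz":0}
    - {"tx":0,"ty":0,"tz":-0.3,"wx":0,"wy":0,"wz":0}
    - {"tx":0,"ty":0,"tz":0,"wx":0,"wy":0,"wz":0}
    - {"tx":0,"ty":0,"tz":0,"wx":0,"wy":0,"wz":0}
    - {"tx":0,"ty":0,"tz":0,"wx":0,"wy":0,"wz":0}
  gripper: 0

```text
time: 54.72
tcp_pos: [0.5324, 0.3139, 0.0421]
tcp_rot: [0.647, 0.762, 0.0, 0.0]
wrist_force: [0.4, -0.4, -1.1]
finger_gap: 0.45
grip_force: 30.0
```

>>> arm_command:
  plan:
    - {"tx":0,"ty":0,"tz":-0.2,"wx":0,"wy":0,"wz":0}
    - {"tx":0,"ty":0,"tz":-0.1,"wx":0,"wy":0,"wz":0}
    - {"tx":0,"ty":0,"tz":-0.1,"wx":0,"wy":0,"wz":0}
    - {"tx":0,"ty":0,"tz":-0.1,"wx":0,"wy":0,"wz":0}
    - {"tx":0,"ty":0,"tz":0,"wx":0,"wy":0,"wz":0}
    - {"tx":0,"ty":0,"tz":0,"wx":0,"wy":0,"wz":0}
  gripper: 0

```text
time: 55.48
tcp_pos: [0.5321, 0.3137, 0.0375]
tcp_rot: [0.647, 0.762, -0.0, -0.0]
wrist_force: [-3.3, -0.9, 7.4]
finger_gap: 0.453
grip_force: 30.0
```

>>> arm_command:
  plan:
    - {"tx":0,"ty":0,"tz":0,"wx":0,"wy":0,"wz":0}
    - {"tx":0,"ty":0,"tz":0,"wx":0,"wy":0,"wz":0}
    - {"tx":0,"ty":0,"tz":0,"wx":0,"wy":0,"wz":0}
    - {"tx":0,"ty":0,"tz":0,"wx":0,"wy":0,"wz":0}
    - {"tx":0,"ty":0,"tz":2,"wx":0,"wy":0,"wz":0}
    - {"tx":0,"ty":0,"tz":3.5,"wx":0,"wy":0,"wz":0}
    - {"tx":0,"ty":0,"tz":4,"wx":0,"wy":0,"wz":0}
    - {"tx":0,"ty":0,"tz":4,"wx":0,"wy":0,"wz":0}
    - {"tx":0,"ty":0,"tz":2.8,"wx":0,"wy":0,"wz":0}
    - {"tx":0.7,"ty":-4,"tz":0,"wx":0,"wy":0,"wz":0}
    - {"tx":0.75,"ty":-5,"tz":0,"wx":0,"wy":0,"wz":0}
    - {"tx":0,"ty":-5,"tz":0,"wx":0,"wy":0,"wz":0}
    - {"tx":0,"ty":-5,"tz":0,"wx":0,"wy":0,"wz":0}
    - {"tx":0,"ty":-5,"tz":0,"wx":0,"wy":0,"wz":0}
    - {"tx":0,"ty":-5,"tz":0,"wx":0,"wy":0,"wz":0}
    - {"tx":0,"ty":-5,"tz":0,"wx":0,"wy":0,"wz":0}
    - {"tx":0,"ty":-5,"tz":0,"wx":0,"wy":0,"wz":0}
    - {"tx":0,"ty":-5,"tz":0,"wx":0,"wy":0,"wz":0}
    - {"tx":0,"ty":-5,"tz":0,"wx":0,"wy":0,"wz":0}
    - {"tx":0,"ty":-5,"tz":0,"wx":0,"wy":0,"wz":0}
  gripper: 1

```text
time: 57.98
tcp_pos: [0.5468, -0.2281, 0.2015]
tcp_rot: [0.647, 0.762, 0.0, 0.001]
wrist_force: [0.2, 0.2, 0.0]
finger_gap: 1.0
grip_force: 0.0
```

>>> arm_command:
  plan:
    - {"tx":0,"ty":-5,"tz":0,"wx":0,"wy":0,"wz":0}
    - {"tx":0,"ty":-5,"tz":0,"wx":0,"wy":0,"wz":0}
    - {"tx":0,"ty":-3,"tz":0,"wx":0,"wy":0,"wz":0}
    - {"tx":0,"ty":0,"tz":0,"wx":0,"wy":0,"wz":0}
    - {"tx":0,"ty":0,"tz":0,"wx":0,"wy":0,"wz":0}
  gripper: 1

```text
time: 58.6
tcp_pos: [0.5467, -0.3558, 0.2004]
tcp_rot: [0.647, 0.762, 0.0, 0.0]
wrist_force: [1.2, -0.7, -0.7]
finger_gap: 1.001
grip_force: 0.0
```

>>> arm_command:
  plan:
    - {"tx":0,"ty":0,"tz":-3,"wx":0,"wy":0,"wz":0}
    - {"tx":0,"ty":0,"tz":-3,"wx":0,"wy":0,"wz":0}
    - {"tx":0,"ty":0,"tz":-3,"wx":0,"wy":0,"wz":0}
    - {"tx":0,"ty":0,"tz":-3,"wx":0,"wy":0,"wz":0}
    - {"tx":0,"ty":0,"tz":-2.5,"wx":0,"wy":0,"wz":0}
    - {"tx":0,"ty":0,"tz":-1.5,"wx":0,"wy":0,"wz":0}
    - {"tx":0,"ty":0,"tz":-0.8,"wx":0,"wy":0,"wz":0}
    - {"tx":0,"ty":0,"tz":0,"wx":0,"wy":0,"wz":0}
    - {"tx":0,"ty":0,"tz":0,"wx":0,"wy":0,"wz":0}
  gripper: 1

```text
time: 59.72
tcp_pos: [0.5473, -0.3568, 0.0328]
tcp_rot: [0.647, 0.762, 0.0, 0.001]
wrist_force: [0.9, 0.3, 1.0]
finger_gap: 0.999
grip_force: 0.0
```

>>> arm_command:
  plan:
    - {"tx":0,"ty":0,"tz":0,"wx":0,"wy":0,"wz":0}
    - {"tx":0,"ty":0,"tz":0,"wx":0,"wy":0,"wz":0}
    - {"tx":0,"ty":0,"tz":0,"wx":0,"wy":0,"wz":0}
    - {"tx":0,"ty":0,"tz":0,"wx":0,"wy":0,"wz":0}
    - {"tx":0,"ty":0,"tz":0,"wx":0,"wy":0,"wz":0}
    - {"tx":0,"ty":0,"tz":0,"wx":0,"wy":0,"wz":0}
  gripper: 0

```text
time: 60.48
tcp_pos: [0.5466, -0.3563, 0.0315]
tcp_rot: [0.647, 0.762, 0.0, -0.0]
wrist_force: [0.2, 0.6, -0.2]
finger_gap: 0.449
grip_force: 30.0
```

>>> arm_command:
  plan:
    - {"tx":0,"ty":0,"tz":1.5,"wx":0,"wy":0,"wz":0}
    - {"tx":0,"ty":0,"tz":3.5,"wx":0,"wy":0,"wz":0}
    - {"tx":0,"ty":0,"tz":4,"wx":0,"wy":0,"wz":0}
    - {"tx":0,"ty":0,"tz":4,"wx":0,"wy":0,"wz":0}
    - {"tx":0,"ty":0,"tz":4,"wx":0,"wy":0,"wz":0}
    - {"tx":-0.55,"ty":2.5,"tz":0,"wx":0,"wy":0,"wz":0}
    - {"tx":0,"ty":3.7,"tz":0,"wx":0,"wy":0,"wz":0}
    - {"tx":0,"ty":4.5,"tz":0,"wx":0,"wy":0,"wz":0}
    - {"tx":0,"ty":4.5,"tz":0,"wx":0,"wy":0,"wz":0}
    - {"tx":0,"ty":4.5,"tz":0,"wx":0,"wy":0,"wz":0}
    - {"tx":0,"ty":4.5,"tz":0,"wx":0,"wy":0,"wz":0}
    - {"tx":0,"ty":4.5,"tz":0,"wx":0,"wy":0,"wz":0}
    - {"tx":0,"ty":4.5,"tz":0,"wx":0,"wy":0,"wz":0}
    - {"tx":0,"ty":4.5,"tz":0,"wx":0,"wy":0,"wz":0}
    - {"tx":0,"ty":4.5,"tz":0,"wx":0,"wy":0,"wz":0}
    - {"tx":0,"ty":4.5,"tz":0,"wx":0,"wy":0,"wz":0}
    - {"tx":0,"ty":4.5,"tz":0,"wx":0,"wy":0,"wz":0}
    - {"tx":0,"ty":4.5,"tz":0,"wx":0,"wy":0,"wz":0}
    - {"tx":0,"ty":4.5,"tz":0,"wx":0,"wy":0,"wz":0}
    - {"tx":0,"ty":1.5,"tz":0,"wx":0,"wy":0,"wz":0}
  gripper: 0

```text
time: 62.98
tcp_pos: [0.5407, 0.2631, 0.2025]
tcp_rot: [0.646, 0.763, 0.001, 0.0]
wrist_force: [0.7, -0.0, -1.6]
finger_gap: 0.451
grip_force: 30.0
```

>>> arm_command:
  plan:
    - {"tx":0,"ty":0,"tz":0,"wx":0,"wy":0,"wz":0}
    - {"tx":0,"ty":0,"tz":-2,"wx":0,"wy":0,"wz":0}
    - {"tx":0,"ty":0,"tz":-3.5,"wx":0,"wy":0,"wz":0}
    - {"tx":0,"ty":0,"tz":-3.5,"wx":0,"wy":0,"wz":0}
    - {"tx":0,"ty":0,"tz":-3,"wx":0,"wy":0,"wz":0}
    - {"tx":0,"ty":0,"tz":-2,"wx":0,"wy":0,"wz":0}
    - {"tx":0,"ty":0,"tz":-1,"wx":0,"wy":0,"wz":0}
    - {"tx":0,"ty":0,"tz":-0.6,"wx":0,"wy":0,"wz":0}
    - {"tx":0,"ty":0,"tz":-0.3,"wx":0,"wy":0,"wz":0}
    - {"tx":0,"ty":0,"tz":0,"wx":0,"wy":0,"wz":0}
    - {"tx":0,"ty":0,"tz":0,"wx":0,"wy":0,"wz":0}
    - {"tx":0,"ty":0,"tz":0,"wx":0,"wy":0,"wz":0}
  gripper: 0

```text
time: 64.47
tcp_pos: [0.5414, 0.2609, 0.0431]
tcp_rot: [0.647, 0.762, 0.0, 0.0]
wrist_force: [-0.7, 0.4, -1.2]
finger_gap: 0.446
grip_force: 30.0
```

>>> arm_command:
  plan:
    - {"tx":0,"ty":0,"tz":-0.2,"wx":0,"wy":0,"wz":0}
    - {"tx":0,"ty":0,"tz":-0.1,"wx":0,"wy":0,"wz":0}
    - {"tx":0,"ty":0,"tz":-0.1,"wx":0,"wy":0,"wz":0}
    - {"tx":0,"ty":0,"tz":-0.1,"wx":0,"wy":0,"wz":0}
    - {"tx":0,"ty":0,"tz":0,"wx":0,"wy":0,"wz":0}
    - {"tx":0,"ty":0,"tz":0,"wx":0,"wy":0,"wz":0}
  gripper: 0

```text
time: 65.22
tcp_pos: [0.5411, 0.2607, 0.0385]
tcp_rot: [0.647, 0.762, -0.0, -0.0]
wrist_force: [-2.3, -0.3, 6.3]
finger_gap: 0.448
grip_force: 30.0
```

Contact; release, rise and move clear towards −y, then check.

>>> arm_command:
  plan:
    - {"tx":0,"ty":0,"tz":0,"wx":0,"wy":0,"wz":0}
    - {"tx":0,"ty":0,"tz":0,"wx":0,"wy":0,"wz":0}
    - {"tx":0,"ty":0,"tz":0,"wx":0,"wy":0,"wz":0}
    - {"tx":0,"ty":0,"tz":0,"wx":0,"wy":0,"wz":0}
    - {"tx":0,"ty":0,"tz":2,"wx":0,"wy":0,"wz":0}
    - {"tx":0,"ty":0,"tz":3.5,"wx":0,"wy":0,"wz":0}
    - {"tx":0,"ty":0,"tz":4,"wx":0,"wy":0,"wz":0}
    - {"tx":0,"ty":0,"tz":4,"wx":0,"wy":0,"wz":0}
    - {"tx":0,"ty":0,"tz":3,"wx":0,"wy":0,"wz":0}
    - {"tx":0,"ty":-4,"tz":0,"wx":0,"wy":0,"wz":0}
    - {"tx":0,"ty":-5,"tz":0,"wx":0,"wy":0,"wz":0}
    - {"tx":0,"ty":-5,"tz":0,"wx":0,"wy":0,"wz":0}
    - {"tx":0,"ty":-5,"tz":0,"wx":0,"wy":0,"wz":0}
    - {"tx":0,"ty":-5,"tz":0,"wx":0,"wy":0,"wz":0}
    - {"tx":0,"ty":-5,"tz":0,"wx":0,"wy":0,"wz":0}
    - {"tx":0,"ty":-5,"tz":0,"wx":0,"wy":0,"wz":0}
    - {"tx":0,"ty":-5,"tz":0,"wx":0,"wy":0,"wz":0}
    - {"tx":0,"ty":-5,"tz":0,"wx":0,"wy":0,"wz":0}
    - {"tx":0,"ty":-3,"tz":0,"wx":0,"wy":0,"wz":0}
    - {"tx":0,"ty":0,"tz":0,"wx":0,"wy":0,"wz":0}
  gripper: 1

```text
time: 67.72
tcp_pos: [0.5411, -0.2116, 0.204]
tcp_rot: [0.649, 0.761, 0.0, 0.001]
wrist_force: [-0.1, -0.8, 0.3]
finger_gap: 1.001
grip_force: 0.0
```

```bash
python3 - <<'E'
from h import *
np.set_printoptions(precision=4,suppress=True)
T,S=img("top"),img("side")
a=np.hstack([np.clip(cv2.resize(d["color"][b[1]:b[3],b[0]:b[2],::-1],(400,400),interpolation=cv2.INTER_CUBIC).astype(float)*k,0,255) for d,b,k in((T,(150,165,250,265),1.6),(S,(205,265,305,365),1.3))]).astype(np.uint8)
cv2.imwrite("pics/p5.png",a)
for n,h,bt,bs in(("amber",(22,35),(155,205,190,230),(245,310,275,335)),("green",(0,6),(170,200,200,225),(245,290,275,312)),("white",(105,120),(198,202,212,217),(254,272,270,289))):
    a=mask(T,*h,120,90,bt);b=mask(S,*h,120,90,bs);print(n,tri((T,S),(a[1],b[1])))
E
```

```text
amber [0.5228 0.368  0.0957]
green [0.5312 0.3144 0.0977]
white [0.5446 0.2592 0.0985]
```

View pics/p5.png

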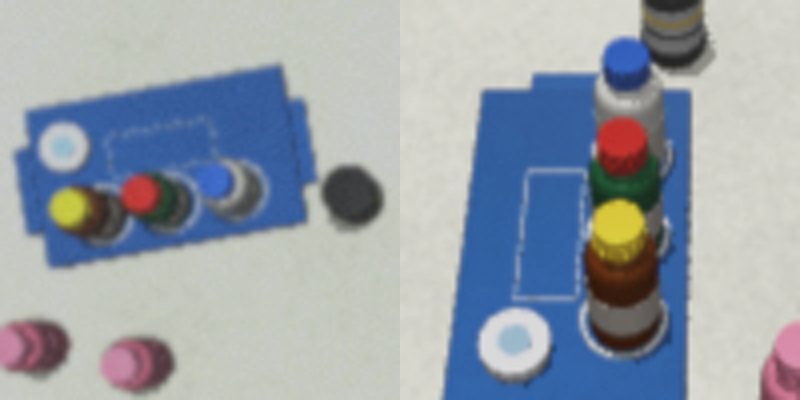

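All three bottles stand upright in their rings (caps at (70,208), (140,194), (215,182)), within about 1 mm of the pick positions by TCP. The dish, canister and pink look-alikes haven't moved.

```bash
python3 -c "
from workcell import workorder;print(workorder.hand_in())"
```

```text
the job is handed in; nothing more can be done
None
```

The job is handed in: the three bottles are back upright on their own caddy spots, the slide lies flat in the imager's holder, and the arm is clear of everything, at about 68 s of the 147 s allowed.

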